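Restock the laundry room's wash supplies

ROBOT

A 7-joint arm with a two-finger parallel gripper is mounted at the origin on the work surface. World frame = base frame: x ahead of the robot, y to its left, z up, the work surface at z = 0. Lengths are in m, angles in rad, forces in N, time in s.
With the tool pointing down it reaches from about 0.425 to 0.95 m from the base axis. Payload 4.7 kg.
Tool frame: the origin (TCP) lies midway between the tips of the shut fingers; the grasp point (between the pads) lies 19 mm behind it; z points along the fingers, y is the direction in which the jaws open and shut (so a half turn about z gives the same grasp; the last joint's range is limited). The gripper opens to 87 mm and grips with 3 to 60 N. Pads are 19 mm wide; open, the fingers measure 117 mm over their backs; the gripper's body (75 mm by 190 mm) begins 51 mm behind the grasp point.
Start: joints at [-0.029, 0.469, -0.049, 1.532, 0.024, 1.141, -0.082], TCP at [0.675, 0, 0.223] pointing down, gripper open.
Joint ranges: [-2.59, 2.59], [-0.33, 1.99], [-1.39, 1.29], [0.1, 2.45], [-1.04, 4.18], [0.21, 1.99], [-2.66, 2.66]. Speed limits (rad/s): [2.57, 2.57, 3.14, 3.14, 3.14, 3.14, 3.14].

INTERFACE

Orientations are given as a 3x3 rotation matrix whose columns are the frame's x, y, z axes.
In Python, from station import env gives the robot as it stands.
- The arm moves only by the tool drive_tool, never from a script. Its argument "increments" is a list that holds one entry, the list of rows, each a list of 7 numbers: the turn, a rotation vector about the tool's x, y, z in units of 45 degrees (1.0 is 45 degrees), then the shift along the tool's x, y, z in units of 0.8 m (1.0 is 0.8 m), then the opening, from 0 (shut) to 1 (fully open). In form: [[[ax, ay, az, tx, ty, tz, hand], ...]]. A call has 1 to 12 rows; each row is the pose to reach, as a shift and turn from the pose commanded when the call began, along the tool's axes at that moment; what a row does not reach only later rows make up. A row lasts 1/10 s, in which the tool goes at most 50 mm and 8.59 degrees, less where a joint would pass 70% of its speed; a pose out of reach is approached as far as the arm can. A call with a number of a shift or a turn outside -1 to 1 is refused whole. A call with a gripper value outside its range is refused whole. The fingers move at their own pace and stop on an object; the grip force is fixed at half the most. Time passes only in rows, so rows that repeat a pose let the fingers close. It gives the time, the measured TCP pose, the force and the opening at its end, in the units of the state.
- env.state(): the state, without advancing time (a new reading comes with each control period).
- env.grab_frame(name): name is "scene" or "side" or "wrist"; returns a dict with "pixels" (420x560x3 uint8, red, green, blue), "K" (3x3 intrinsics, pixels), "R" (3x3) and "t" (3): a world point X has camera coordinates R X + t. Camera axes: x right, y down, z forward; pixel columns grow to the right and rows downward; lengths in m; the calibration is good to about 2 mm. The wrist camera is an equidistant fisheye: a pixel r from the principal point sees the ray r / f radians off the axis. A picture is of the moment at which its call begins. There is no depth.
- env.sign_off(): hands the job in, once; it reports no verdict.
The state is a dict: "time_s": time; "joint_positions": joint angles; "qvel": joint speeds; "joint_torque": joint torques, N m; "position": TCP position; "eef_rot": TCP orientation; "ft_force": force on the tool from outside, world axes, zero at the start; "moment": the same for the moment, N m; "width": finger opening in m.
Only numpy, scipy, OpenCV 4.12 (cv2) and the standard library are available. Lean on these libraries where they do the work, as an engineer would, in place of code of your own. Each camera call takes 0.05 s, during which the arm holds its last target.

TASK

Restock the laundry counter: take the cork stopper out of the glass jar and set it aside, tip the tray over the jar so that all its detergent tablets slide in, then close the jar with its stopper again, fully home, and put the empty tray back flat on its mat. Stand every stain-remover bottle upright in a bore of the wooden rack, one to a bore. Do not tip the jar over, and leave the other things on the counter where they are.

Things in the scene. Friction and masses are not known exactly. Their poses are not given: they have to be found in the camera images.
- mat: thin dark-grey rubber mat fixed to the counter, the tray's place: 130 x 240 x 4 mm thick, long side along its y; origin at the centre of its underside (the top is 4 mm higher), z up
- tray: loose blue pouring tray, 200 mm long (x) x 70 mm wide, 0.22 kg, on the mat, tablets in it. Floor 4 mm thick; sides and back (-x) 34 mm tall; +x end open, 62 mm wide inside; tablets slide out at 25 to 40 degrees nose down. Handle: yellow bar arching across its middle, centre 85 mm straight above the origin, 24 mm (x) x 70 mm (y) x 22 mm tall; grip it across x. Origin: centre of the underside, z up
- tray_lip (a point): middle of the tray's open (pouring) edge, on the upper face of its floor: 100 mm along +x from the tray's origin and 4 mm up
- jar: clear glass jar with a steel rim band, standing loose on the counter, 0.85 kg: body 136 mm across up to 88 mm high, shoulder, then a neck 31 mm long, 112 mm across outside, about 104 mm inside; rim 135 mm and inner floor 6 mm above its origin. Origin: centre of the underside, z up
- jar_mouth (a point): centre of the jar's mouth, level with the rim (135 mm above the jar's origin), z up the jar
- stopper: tapered cork stopper, 0.16 kg: plug 86 mm across at the bottom, 98 mm at its top, 26 mm tall; then a wooden flange 120 mm across, 7 mm thick, that rests on the jar's rim when home; dark knob 30 to 34 mm across from 33 to 75 mm up. Starts home in the jar. Origin: centre of the plug's underside (26 mm below the rim when home), z up to the knob
- bore1 (a point): bore 1 of the pale wooden bottle rack: the centre of its mouth, on the rack's top face, 55 mm above the counter; 41 mm across, 45 mm deep, empty at the start. The rack is fixed, 80 mm (x) x 290 mm (y), its four bores in a row along y 70 mm apart (this one at -105 mm from its middle); the point's axes are the rack's, z up
- bore2 (a point): bore 2 of the pale wooden bottle rack: the centre of its mouth, on the rack's top face, 55 mm above the counter; 41 mm across, 45 mm deep, empty at the start. The rack is fixed, 80 mm (x) x 290 mm (y), its four bores in a row along y 70 mm apart (this one at -35 mm from its middle); the point's axes are the rack's, z up
- bore3 (a point): bore 3 of the pale wooden bottle rack: the centre of its mouth, on the rack's top face, 55 mm above the counter; 41 mm across, 45 mm deep, empty at the start. The rack is fixed, 80 mm (x) x 290 mm (y), its four bores in a row along y 70 mm apart (this one at 35 mm from its middle); the point's axes are the rack's, z up
- bore4 (a point): bore 4 of the pale wooden bottle rack: the centre of its mouth, on the rack's top face, 55 mm above the counter; 41 mm across, 45 mm deep, empty at the start. The rack is fixed, 80 mm (x) x 290 mm (y), its four bores in a row along y 70 mm apart (this one at 105 mm from its middle); the point's axes are the rack's, z up
- tablet1: detergent tablet, a chunky white block with a green middle layer, 38 x 38 x 24 mm (z), 45 g; origin at its centre; starts lying flat on the tray's floor; some of the four may be absent in a run
- tablet2: detergent tablet, a chunky white block with a green middle layer, 38 x 38 x 24 mm (z), 45 g; origin at its centre; starts lying flat on the tray's floor; some of the four may be absent in a run
- tablet3: detergent tablet, a chunky white block with a green middle layer, 38 x 38 x 24 mm (z), 45 g; origin at its centre; starts lying flat on the tray's floor; some of the four may be absent in a run
- tablet4: detergent tablet, a chunky white block with a green middle layer, 38 x 38 x 24 mm (z), 45 g; origin at its centre; starts lying flat on the tray's floor; some of the four may be absent in a run
- bottle1: orange stain-remover bottle with a white square cap, 0.11 kg: round body 36 mm across (foot chamfered 3 mm), 78 mm tall, cap 34 x 34 mm from 78 to 112 mm above the foot, its faces along the bottle's x and y; starts standing upright on the counter; origin at the centre of its foot, z up towards the cap; some of the four may be absent in a run
- bottle2: red stain-remover bottle with a white square cap, 0.11 kg: round body 36 mm across (foot chamfered 3 mm), 78 mm tall, cap 34 x 34 mm from 78 to 112 mm above the foot, its faces along the bottle's x and y; starts standing upright on the counter; origin at the centre of its foot, z up towards the cap; some of the four may be absent in a run
- bottle3: yellow stain-remover bottle with a white square cap, 0.11 kg: round body 36 mm across (foot chamfered 3 mm), 78 mm tall, cap 34 x 34 mm from 78 to 112 mm above the foot, its faces along the bottle's x and y; starts standing upright on the counter; origin at the centre of its foot, z up towards the cap; some of the four may be absent in a run
- bottle4: green stain-remover bottle with a white square cap, 0.11 kg: round body 36 mm across (foot chamfered 3 mm), 78 mm tall, cap 34 x 34 mm from 78 to 112 mm above the foot, its faces along the bottle's x and y; starts standing upright on the counter; origin at the centre of its foot, z up towards the cap; some of the four may be absent in a run
- jug: green detergent bottle, 84 mm across, 200 mm tall; bystander, not to be moved; origin at its underside
- scoop_cup: orange measuring cup, 72 mm across, 60 mm tall; bystander, not to be moved; origin at its underside
- brush: wooden hand brush lying down; bystander, not to be moved; origin at its underside
- can: can, 64 mm across, 100 mm tall; bystander, not to be moved; origin at its underside
- soap: yellow soap bar, 90 x 60 x 30 mm; bystander, not to be moved; origin at its underside
- dish: white bowl, 110 mm across, 30 mm tall; bystander, not to be moved; origin at its underside
Not all that is in view belongs to the job. Leave any yellow look-alike of the tablet2 alone.

How it is judged:
By the outcome, as a careful person would: the job done as asked, in the order asked, and still so for the second after the job is handed in, with the robot touching nothing.
Of tablet1, tablet2, tablet3, tablet4 only 2 to 4 are there at a start; the rules pass over those that are not, and their reading is None.
Of bottle1, bottle2, bottle3, bottle4 only 2 to 4 are there at a start; the rules pass over those that are not, and their reading is None.
At some moment in a run one of stopper, jar may be knocked a few centimetres aside while the robot is not near it.
It also fails if it takes over 210 s, if anything falls off the work surface, if the arm or the gripper's body presses on something with over 40 N, if the wrist force passes 120 N, or if a joint passes its speed limit or range.

## Working session

There is one attempt and no reset: what is moved stays moved. The work goes in short steps, Python scripts to look and compute and a tool call to move; the robot and the scene stay as the last step left them, time stands still between calls to the robot, and variables do not carry over. Pictures are saved under pics/ and viewed, and the job is handed in when it is done.

Besides the shell and the picture viewer there is one more tool, called after ">>>" by a JSON object that holds its "api" and its "payload", one argument or row to a line. drive_tool: Moves the arm, as the interface text tells. Its arguments: {"type":"object","properties":{"increments":{"type":"array"}},"required":["increments"]}

```bash
ls; mkdir -p pics; cat > h.py <<'E'
import numpy as np, cv2
from station import env
def grab(n,save=None):
    f=env.grab_frame(n); 
    if save: cv2.imwrite('pics/'+save+'.png',f['pixels'][:,:,::-1])
    return f
def ray(f,uv,fish=False):
    K=np.array(f['K']);R=np.array(f['R']);t=np.array(f['t'])
    x=(uv[0]-K[0,2])/K[0,0];y=(uv[1]-K[1,2])/K[1,1]
    if fish:
        r=np.hypot(x,y); d=np.array([x/r*np.sin(r),y/r*np.sin(r),np.cos(r)]) if r>1e-9 else np.array([0,0,1.])
    else: d=np.array([x,y,1.])
    return -R.T@t, R.T@d
def onz(f,uv,z,fish=False):
    o,d=ray(f,uv,fish); return o+d*(z-o[2])/d[2]
def proj(f,X,fish=False):
    c=np.array(f['R'])@np.array(X)+np.array(f['t']);K=np.array(f['K'])
    if fish:
        r=np.hypot(c[0],c[1]);th=np.arctan2(r,c[2]);s=th/max(r,1e-9)
        return np.array([K[0,0]*c[0]*s+K[0,2],K[1,1]*c[1]*s+K[1,2]])
    return np.array([K[0,0]*c[0]/c[2]+K[0,2],K[1,1]*c[1]/c[2]+K[1,2]])
E
python3 - <<'E'
from h import *
np.set_printoptions(precision=4,suppress=True)
for n in ['scene','side','wrist']:
    f=grab(n,n+'0'); print(n,np.array(f['K']),-np.array(f['R']).T@f['t'],np.array(f['R']))
print(env.state())
E
```

```text
pics
scene [[378.9752   0.     280.9193]
 [  0.     378.9752 206.8451]
 [  0.       0.       1.    ]] [ 0.888  -0.6526  1.0618] [[ 0.8824  0.4703 -0.0083]
 [ 0.3684 -0.7019 -0.6096]
 [-0.2926  0.5349 -0.7927]]
side [[441.2888   0.     283.4839]
 [  0.     441.2888 216.4341]
 [  0.       0.       1.    ]] [ 0.4121 -1.0361  0.7037] [[ 0.9907 -0.1344 -0.0221]
 [-0.0855 -0.4874 -0.869 ]
 [ 0.106   0.8628 -0.4944]]
wrist [[325.1923   0.     282.3486]
 [  0.     325.1923 206.1252]
 [  0.       0.       1.    ]] [0.675  0.0751 0.3851] [[ 1.      0.0001 -0.0032]
 [ 0.001  -0.9617  0.2741]
 [-0.0031 -0.2741 -0.9617]]
{'time_s': 0.15, 'joint_positions': array([-0.0289,  0.4693, -0.0486,  1.5334,  0.0241,  1.141 , -0.0823]), 'qvel': array([ 0.0008, -0.0041, -0.    , -0.0043,  0.0013,  0.0007, -0.0005]), 'joint_torque': array([  0.0007, -50.8427,  -0.0809, -23.6421,  -0.0614,   0.0356,
         0.0001]), 'position': array([0.6746, 0.    , 0.2217]), 'eef_rot': array([[-0.0001,  1.    , -0.0015],
       [ 1.    ,  0.0001, -0.0001],
       [-0.0001, -0.0015, -1.    ]]), 'ft_force': array([-0.5166, -0.2829,  0.7508]), 'moment': array([ 0.0148,  0.0459, -0.0372]), 'width': 0.08674342669244284}
```

View pics/scene0.png

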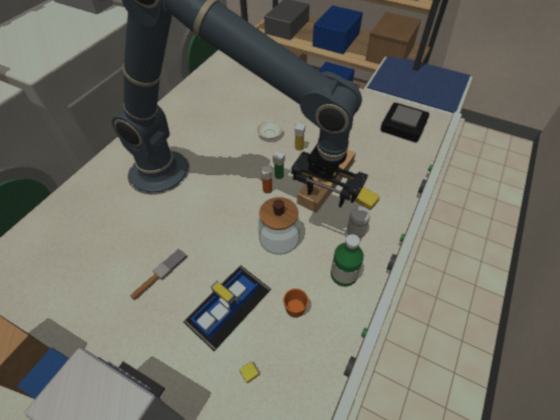

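View pics/side0.png

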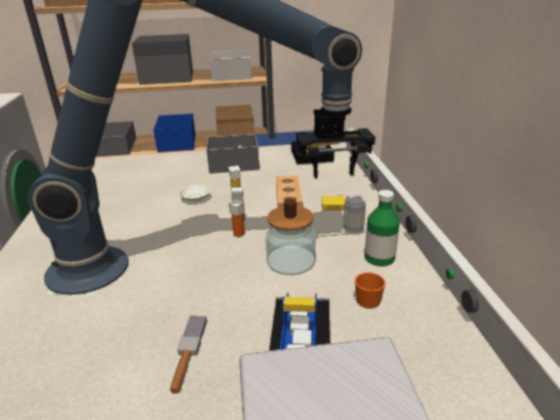

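View pics/wrist0.png

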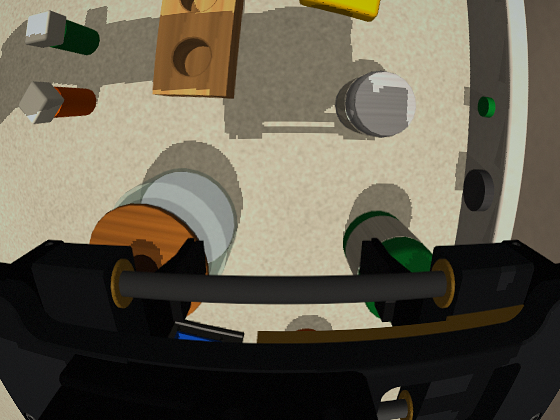

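Scene view: stopper knob ≈(280,207), jar (279,230), tray (228,306) with yellow handle (223,293), brush (160,273), bottles red (267,180), green (279,165), yellow (300,137), yellow decoy block (249,372). Soap (368,198), can (357,222), jug (347,262), cup (295,302), dish (270,131). I'll take closer crops next.

```bash
python3 - <<'E'
import cv2
a=cv2.imread('pics/scene0.png')
def c(im,x,y,w,h,s,n): cv2.imwrite('pics/'+n+'.png',cv2.resize(im[y:y+h,x:x+w],None,fx=s,fy=s,interpolation=cv2.INTER_CUBIC))
c(a,170,190,160,140,5,'c1');c(a,230,110,160,130,5,'c2')
b=cv2.imread('pics/side0.png')
c(b,170,150,220,200,3.6,'c3')
E
```

```text
(no output)
```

View pics/c1.png

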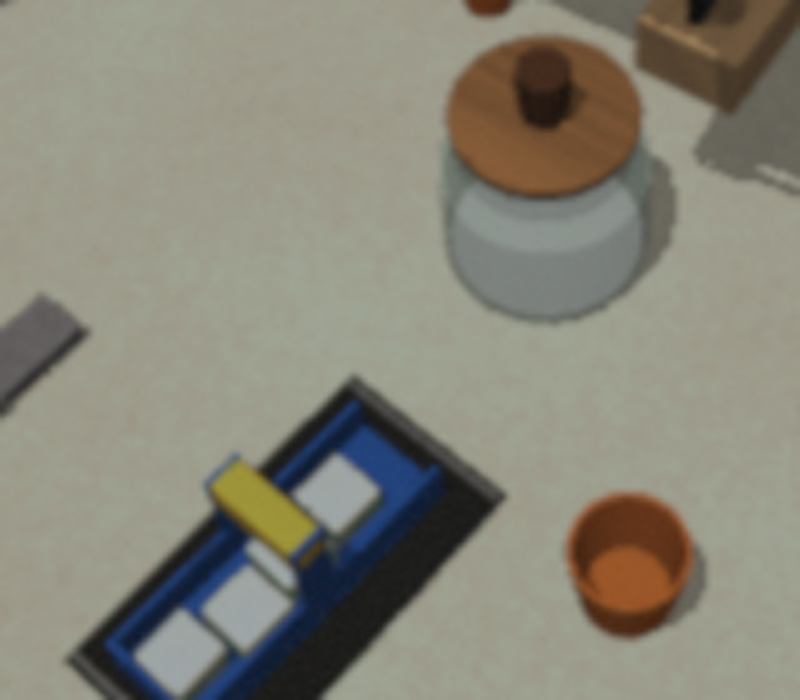

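View pics/c2.png

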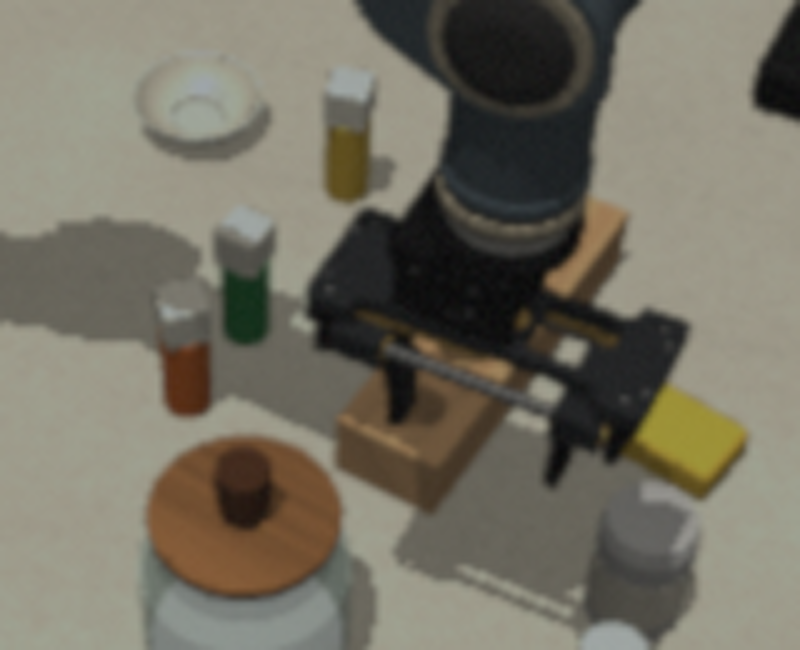

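View pics/c3.png

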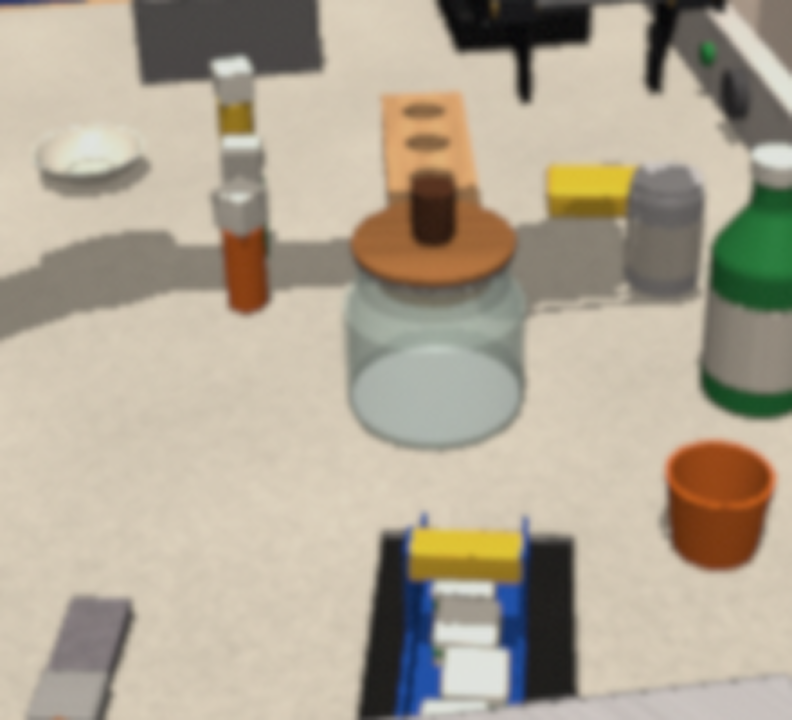

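```bash
cat > m.py <<'E'
from h import *
np.set_printoptions(precision=4,suppress=True)
def blobs(f,lo,hi,roi=None,amin=30):
    hsv=cv2.cvtColor(f['pixels'],cv2.COLOR_RGB2HSV)
    m=cv2.inRange(hsv,np.array(lo),np.array(hi))
    if roi: 
        z=np.zeros_like(m); x0,y0,x1,y1=roi; z[y0:y1,x0:x1]=m[y0:y1,x0:x1]; m=z
    n,l,s,c=cv2.connectedComponentsWithStats(m)
    return [(c[i],s[i],(l==i).astype(np.uint8)) for i in range(1,n) if s[i][4]>=amin]
def tri(f,u,g,v):
    o1,d1=ray(f,u);o2,d2=ray(g,v)
    A=np.stack([d1,-d2],1);s=np.linalg.lstsq(A,o2-o1,rcond=None)[0]
    p,q=o1+d1*s[0],o2+d2*s[1];return (p+q)/2,np.linalg.norm(p-q)
E
python3 - <<'E'
from m import *
f=env.grab_frame('scene');g=env.grab_frame('side')
for nm,fr in (('scene',f),('side',g)):
    for n,lo,hi in (('yellow',(20,120,90),(35,255,255)),('blue',(105,120,40),(125,255,255)),('knobdark',(0,60,20),(15,255,95)),('orange/red',(0,150,90),(16,255,255)),('green',(55,100,30),(85,255,255)),('mat',(0,0,0),(180,120,50))):
        for c,s,m in blobs(fr,lo,hi,None,60): print(nm,n,c.round(1),s)
E
```

```text
scene yellow [297.9 142.5] [296 136   5  14  61]
scene yellow [367.5 197.5] [357 187  22  22 280]
scene yellow [222.1 291.2] [213 283  20  18 189]
scene yellow [248.9 371.7] [240 362  19  20 225]
scene blue [336.6  28.7] [ 313    6   49   47 1628]
scene blue [337.9  70.4] [319  62  35  19 314]
scene blue [226.1 303.6] [191 270  68  69 996]
scene blue [ 42.4 372.5] [  18  348   50   50 1041]
scene knobdark [400.5  25.2] [382  12  39  25 333]
scene knobdark [385.5  47.6] [367  29  44  34 473]
scene knobdark [267.2 185.1] [262 178  10  15 119]
scene knobdark [278.6 207.2] [272 199  15  17 193]
scene knobdark [288.8 296.8] [285 291  10  14  71]
scene knobdark [295.9 313.4] [287 309  19   8  68]
scene orange/red [296.2 301. ] [284 289  24  24 411]
scene green [191.8  50. ] [188  36  10  30  88]
scene green [278.9 171.2] [275 165   8  13  83]
scene green [ 17.5 187.6] [  0 179  38  23 145]
scene green [347.9 258. ] [334 244  29  28 567]
scene mat [149.2  36.5] [ 123    0   71   83 3443]
scene mat [243.6   9.4] [241   0   7  21 101]
scene mat [425.7  34.2] [413   0  27  70 403]
scene mat [4
[... 1488 characters left out ...]
7 2027]
side mat [65.2 37.3] [ 58  15  15  48 164]
side mat [344.2  52.3] [332  39  25  27 503]
side mat [335.9  80.1] [323  68  29  32 519]
side mat [264.1 106.4] [262  87   5  40  95]
side mat [ 90.3 133.9] [  71  101   39   66 1390]
side mat [329.2 138.3] [ 292  108   82   69 2261]
side mat [130.1 137.2] [127 127   8  22 108]
side mat [ 27.2 185.3] [ 19 160  21  58 287]
side mat [ 90.1 209.6] [  68  169   38   85 1164]
side mat [ 56.7 202.2] [  37  187   40   32 1015]
side mat [409.1 224.9] [406 217   9  15  80]
side mat [104.1 258.7] [ 89 250  26  16 172]
side mat [467.4 301.9] [462 291  15  21 180]
side mat [276.8 326.4] [271 300  11  49 350]
side mat [322.3 322.3] [317 301  12  43 480]
```

```bash
python3 - <<'E'
from m import *
f=env.grab_frame('scene');g=env.grab_frame('side')
o=lambda x,y:(170+x/5,190+y/5)
print('mat corners',[onz(f,o(*p),.004)[:2] for p in ((354,376),(505,496),(70,660))])
print('tray side tops +y end',[onz(f,o(*p),.042)[:2] for p in ((360,402),(440,470))])
print('tray -x -y corner top', onz(f,o(107,638),.042)[:2])
print('handle top', [onz(f,o(*p),.100)[:2] for p in ((235,456),(328,537),(300,564),(210,495))])
h,e=tri(f,(222.5,291.8),g,(299,302));print('handle tri',h,e)
print('handle side corners',[onz(g,p,.100)[:2] for p in ((284.3,297),(315.2,297.2))])
# flange
for fr,roi,nm in ((f,(255,190,305,235),'scene'),(g,(260,195,325,235),'side')):
    hsv=cv2.cvtColor(fr['pixels'],cv2.COLOR_RGB2HSV)
    m=cv2.inRange(hsv,np.array((0,100,20)),np.array((25,255,255)))
    z=np.zeros_like(m);x0,y0,x1,y1=roi;z[y0:y1,x0:x1]=m[y0:y1,x0:x1]
    z=cv2.morphologyEx(z,cv2.MORPH_OPEN,np.ones((3,3)));
    c=max(cv2.findContours(z,0,1)[0],key=cv2.contourArea)[:,0]
    P=np.array([onz(fr,p,.1385)[:2] for p in c])
    from scipy.optimize import least_squares
    s=least_squares(lambda q:np.hypot(*(P-q[:2]).T)-q[2],[*P.mean(0),.06],loss='soft_l1',f_scale=.002).x
    print(nm,'flange',s)
print('knob top tri',tri(f,(170+543/5,190+66/5),g,(170+435/3.6,150+183/3.6)))
print('knob top z .184',onz(f,(170+543/5,190+66/5),.184), onz(g,(170+435/3.6,150+183/3.6),.184))
# bottles cap top centres from c2 (scene), z=.112
q=lambda x,y:(230+x/5,110+y/5)
for n,p in (('red',(183,297)),('green',(246,226)),('yellow',(352,83))): print(n,onz(f,q(*p),.112)[:2])
s=lambda x,y:(170+x/3.6,150+y/3.6)
for n,p in (('red',(241,193)),('green',(241,145)),('yellow',(231,66))): print(n,'side',onz(g,s(*p),.112)[:2])
print('rack side',[onz(g,s(*p),.055)[:2] for p in ((383,94),(461,94))],[onz(g,s(*p),.055)[:2] for p in ((424,110),(428,142))])
print('rack scene front',[onz(f,q(*p),.055)[:2] for p in ((338,416),(438,465))])
for n,p in (('jug',(378.5,205)),): pass
E
```

```text
mat corners [array([ 0.4947, -0.2024]), array([ 0.6185, -0.2295]), array([ 0.4475, -0.4344])]
tray side tops +y end [array([ 0.5214, -0.2319]), array([ 0.5864, -0.248 ])]
tray -x -y corner top [ 0.474  -0.4225]
handle top [array([ 0.4982, -0.317 ]), array([ 0.5698, -0.3336]), array([ 0.5648, -0.3537]), array([ 0.4992, -0.3431])]
handle tri [ 0.5266 -0.3341  0.0932] 0.0006121076242196966
handle side corners [array([ 0.4973, -0.3211]), array([ 0.5609, -0.3321])]
scene flange [ 0.5505 -0.0523  0.0575]
side flange [ 0.5533 -0.0301  0.0797]
knob top tri (array([ 0.5522, -0.0521,  0.184 ]), np.float64(0.0013990098468609196))
knob top z .184 [ 0.5516 -0.0515  0.184 ] [ 0.5526 -0.0531  0.184 ]
red [0.418  0.1082]
green [0.4238 0.1885]
yellow [0.4228 0.3596]
red side [0.4171 0.0933]
green side [0.4209 0.1804]
yellow side [0.4189 0.3506]
rack side [array([0.5652, 0.3867]), array([0.6407, 0.3727])] [array([0.5996, 0.3426]), array([0.5933, 0.2728])]
rack scene front [array([0.5394, 0.1058]), array([0.6183, 0.0987])]
```

Before the first reach. Knob candidates: the dark knob at scene (279,203). Rejected lookalikes are the shadows and joints of the arm. Triangulation puts its top at z=0.184, which matches what the stopper sizes require. The decoy tablet at (249,372) and the soap at (368,198) stay untouched.

I'll hover over the knob first and check.

>>> {"api": "drive_tool", "payload": {
  "increments": [
    [[0,0,0,-0.03,-0.06,0,1],[0,0,0,-0.05,-0.11,0,1],[0,0,0,-0.065,-0.153,0,1],[0,0,0,-0.065,-0.153,0.005,1],[0,0,0,-0.065,-0.153,0.01,1],[0,0,0,-0.065,-0.153,0.01,1]]
  ]
}}

```text
time_s: 0.95
position: [0.5533, -0.0512, 0.2142]
eef_rot: [[-0.001, 1.0, -0.0], [1.0, 0.001, 0.001], [0.001, -0.0, -1.0]]
ft_force: [0.1, 0.2, -0.8]
width: 0.0868
```

```bash
cat > go.py <<'E'
from m import *
from scipy.spatial.transform import Rotation as Ro
# go(p,R): increments from measured pose
def inc(p,R=None):
    s=env.state();R0=s['eef_rot'];
    t=R0.T@(np.array(p)-s['position'])/0.8
    r=np.zeros(3) if R is None else Ro.from_matrix(R0.T@R).as_rotvec()/(np.pi/4)
    print('turn',r.round(4),'shift',t.round(4)); return r,t
def st():
    s=env.state();print(round(s['time_s'],2),'p',s['position'].round(4),'w',round(s['width'],4),'F',s['ft_force'].round(1),'q',s['joint_positions'].round(2));print(s['eef_rot'].round(4))
def down(phi):  # jaw axis (tool y) heading phi in world, tool down
    y=np.array([np.cos(phi),np.sin(phi),0]);z=np.array([0,0,-1.]);return np.stack([np.cross(y,z),y,z],1)
E
python3 - <<'E'
from go import *
st()
f=grab('side','s1');g=grab('wrist','w1')
print('knob proj wrist',proj(g,(.552,-.052,.184),True))
inc((.552,-.052,.147))
E
```

```text
0.95 p [ 0.5533 -0.0512  0.2142] w 0.0868 F [ 0.1  0.2 -0.8] q [ 0.06  0.28 -0.05  1.83  0.01  1.03  0.  ]
[[-0.001   1.     -0.    ]
 [ 1.      0.001   0.0005]
 [ 0.0005 -0.     -1.    ]]
knob proj wrist [279.8876 237.2687]
turn [0. 0. 0.] shift [-0.0011 -0.0021  0.0842]
```

View pics/w1.png

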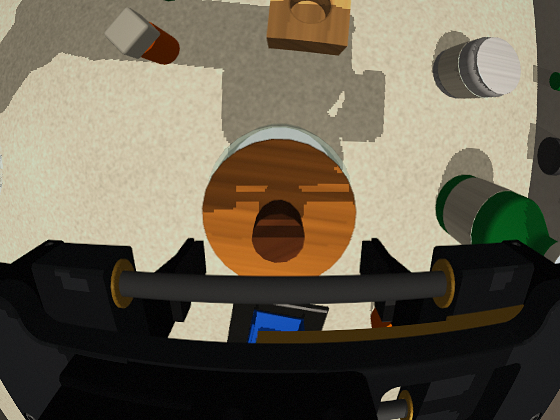

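View pics/s1.png

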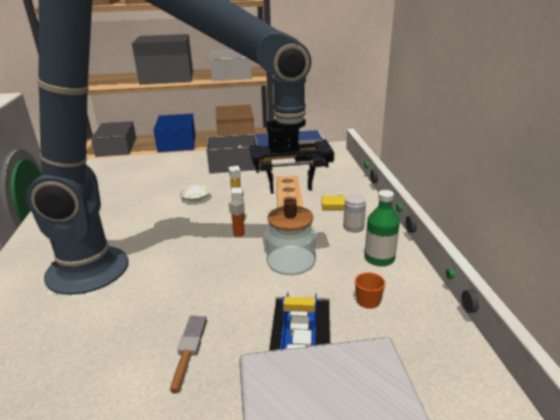

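The wrist view shows the knob top at (278,238), where the projection predicts it. The side view is clear. I'll descend and grip.

>>> {"api": "drive_tool", "payload": {
  "increments": [
    [[0,0,0,-0.001,-0.002,0.03,1],[0,0,0,-0.001,-0.002,0.06,1],[0,0,0,-0.001,-0.002,0.084,1],[0,0,0,-0.001,-0.002,0.084,1],[0,0,0,-0.001,-0.002,0.084,0],[0,0,0,-0.001,-0.002,0.084,0],[0,0,0,-0.001,-0.002,0.084,0],[0,0,0,-0.001,-0.002,0.084,0],[0,0,0,-0.001,-0.002,0.084,0],[0,0,0,-0.001,-0.002,0.084,0]]
  ]
}}

```text
time_s: 2.05
position: [0.5511, -0.0528, 0.1477]
eef_rot: [[0.0, 1.0, 0.001], [1.0, -0.0, 0.0], [0.0, 0.001, -1.0]]
ft_force: [0.7, -0.3, -0.8]
width: 0.0469
```

>>> {"api": "drive_tool", "payload": {
  "increments": [
    [[0,0,0,0,0,0,0],[0,0,0,0,0,0,0],[0,0,0,0,0,0,0],[0,0,0,0,0,0,0],[0,0,0,0,0,0,0]]
  ]
}}

```text
time_s: 2.55
position: [0.551, -0.0527, 0.1474]
eef_rot: [[-0.0, 1.0, -0.0], [1.0, 0.0, 0.0], [0.0, -0.0, -1.0]]
ft_force: [-1.0, -0.8, 1.4]
width: 0.0333
```

>>> {"api": "drive_tool", "payload": {
  "increments": [
    [[0,0,0,0,0,-0.004,0],[0,0,0,0,0,-0.008,0],[0,0,0,0,0,-0.012,0],[0,0,0,0,0,-0.018,0],[0,0,0,0,0,-0.024,0],[0,0,0,0,0,-0.03,0],[0,0,0,0,0,-0.04,0],[0,0,0,0,0,-0.05,0]]
  ]
}}

```text
time_s: 3.35
position: [0.551, -0.0528, 0.1881]
eef_rot: [[0.0, 1.0, 0.0], [1.0, -0.0, 0.0], [0.0, 0.0, -1.0]]
ft_force: [0.7, -0.4, -1.3]
width: 0.0329
```

```bash
python3 - <<'E'
from go import *
st()
f=grab('side','s2');g=grab('scene','c_2')
print(proj(g,(.42,-.12,0)),proj(f,(.42,-.12,0)))
E
```

```text
3.35 p [ 0.551  -0.0528  0.1881] w 0.0329 F [ 0.7 -0.4 -1.3] q [ 0.06  0.31 -0.05  1.86  0.02  0.97  0.  ]
[[ 0.      1.      0.0002]
 [ 1.     -0.      0.    ]
 [ 0.      0.0002 -1.    ]]
[234.8435 237.1439] [244.8633 280.0567]
```

View pics/s2.png

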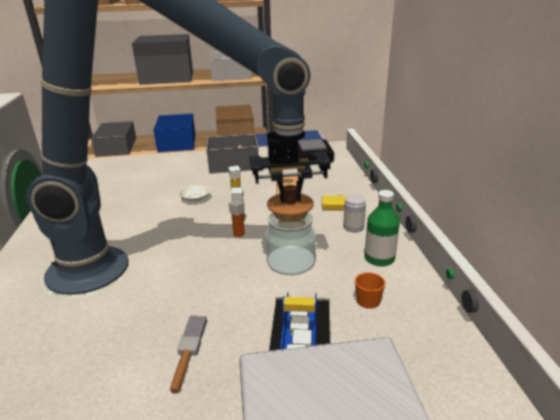

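View pics/c_2.png

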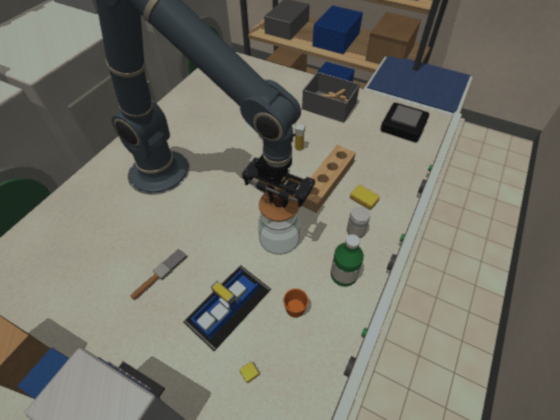

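The stopper is out and the jar stayed in place. I'll set the stopper aside at (0.43,-0.16), scene pixel ≈(231,252), which is bare counter.

>>> {"api": "drive_tool", "payload": {
  "increments": [
    [[0,0,0,0,0,-0.02,0],[0,0,0,-0.03,-0.04,-0.02,0],[0,0,0,-0.06,-0.08,-0.02,0],[0,0,0,-0.1,-0.12,-0.02,0],[0,0,0,-0.134,-0.151,-0.02,0],[0,0,0,-0.134,-0.151,0.03,0],[0,0,0,-0.134,-0.151,0.08,0],[0,0,0,-0.134,-0.151,0.13,0],[0,0,0,-0.134,-0.151,0.16,0],[0,0,0,-0.134,-0.151,0.175,0],[0,0,0,-0.134,-0.151,0.18,0],[0,0,0,-0.134,-0.151,0.18,0]]
  ]
}}

```text
time_s: 4.65
position: [0.4308, -0.1601, 0.0437]
eef_rot: [[-0.0, 1.0, 0.001], [1.0, 0.0, -0.0], [-0.0, 0.001, -1.0]]
ft_force: [0.2, -0.3, -1.5]
width: 0.033
```

>>> {"api": "drive_tool", "payload": {
  "increments": [
    [[0,0,0,0,0,0.003,0],[0,0,0,0,0,0.006,0],[0,0,0,0,0,0.006,0],[0,0,0,0,0,0.006,0.65],[0,0,0,0,0,0.006,0.65],[0,0,0,0,0,0.006,0.65],[0,0,0,0,0,0.006,0.65],[0,0,0,0,0,-0.03,0.65],[0,0,0,0,0,-0.08,1],[0,0,0,0,0,-0.14,1],[0,0,0,0,0,-0.2,1]]
  ]
}}

```text
time_s: 5.75
position: [0.4297, -0.1598, 0.205]
eef_rot: [[0.0, 1.0, -0.001], [1.0, -0.0, 0.0], [0.0, -0.001, -1.0]]
ft_force: [1.4, -0.4, 0.3]
width: 0.0731
```

```bash
python3 - <<'E'
from go import *
st()
f=grab('side','s3');g=grab('scene','c_3');w=grab('wrist','w3')
im=g['pixels'][190:350,170:330,::-1]
cv2.imwrite('pics/c3z.png',cv2.resize(im,None,fx=3.7,fy=3.7,interpolation=cv2.INTER_CUBIC))
E
```

```text
5.75 p [ 0.4297 -0.1598  0.205 ] w 0.0731 F [ 1.4 -0.4  0.3] q [ 0.24  0.13  0.03  2.05 -0.    0.96  0.27]
[[ 0.      1.     -0.0006]
 [ 1.     -0.      0.0002]
 [ 0.0002 -0.0006 -1.    ]]
```

View pics/c3z.png

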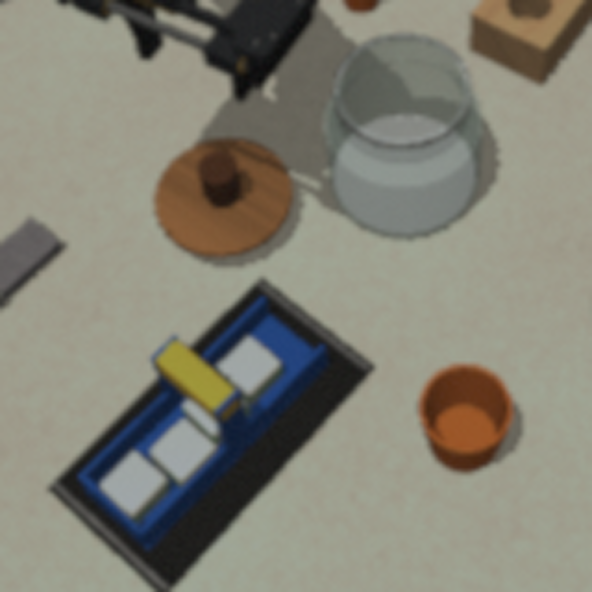

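View pics/s3.png

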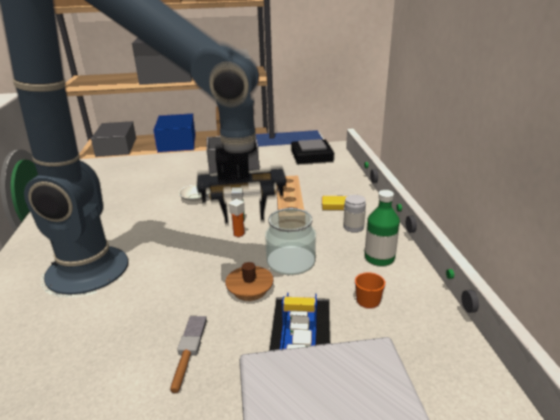

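View pics/w3.png

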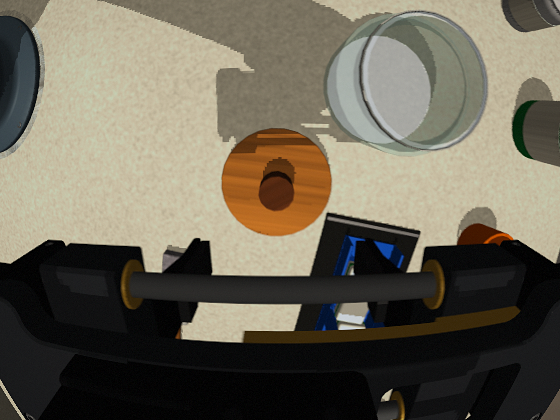

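The stopper stands flat at wrist pixel (276,190), the jar is upright and open, and the tray holds four tablets (all four are visible in the crop). Next I'll measure the mat, tray and jar precisely.

```bash
python3 - <<'E'
from go import *
f=env.grab_frame('scene');g=env.grab_frame('side')
o=lambda x,y:(170+x/3.7,190+y/3.7)
M=np.array([onz(f,o(*p),.004)[:2] for p in ((263,281),(374,368),(165,591),(52,487))])
print('mat',M,M.mean(0)); 
for i in range(4): d=M[(i+1)%4]-M[i]; print(np.linalg.norm(d),np.degrees(np.arctan2(d[1],d[0])))
H=np.array([onz(f,o(*p),.100)[:2] for p in ((172,338),(240,397),(220,418),(153,360))])
print('handle top corners',H,H.mean(0)); 
for i in range(4): d=H[(i+1)%4]-H[i]; print(np.linalg.norm(d),np.degrees(np.arctan2(d[1],d[0])))
# jar rim ellipse: outer rim at z .135
for fr,pts in ((f,[(o(334,100)),o(473,100),o(403,34),o(403,142)]),):
    P=np.array([onz(fr,p,.135)[:2] for p in pts]);print('rim',P,P.mean(0))
for n,x in (('90',(.527,-.334)),):
    inc((.527,-.334,.22),down(np.radians(38)))
E
```

```text
mat [[ 0.4969 -0.2042]
 [ 0.6192 -0.2301]
 [ 0.5688 -0.458 ]
 [ 0.447  -0.4334]] [ 0.533  -0.3314]
0.12495409588131312 -11.949834673039513
0.2333844169764602 -102.46432535629305
0.12424033408454876 168.61864579523527
0.23461171622097346 77.7141760145825
handle top corners [[ 0.4972 -0.3181]
 [ 0.5679 -0.3343]
 [ 0.5638 -0.3548]
 [ 0.4948 -0.3397]] [ 0.5309 -0.3367]
0.07252453194648784 -12.909790262064842
0.02094985060296826 -101.39224561898465
0.07063710009130923 167.62314058419372
0.021737493968826245 83.54922290318434
rim [[ 0.5089 -0.0906]
 [ 0.6094 -0.0378]
 [ 0.5261 -0.0035]
 [ 0.5785 -0.1009]] [ 0.5557 -0.0582]
turn [-0.0004 -0.0004 -0.8444] shift [-0.2178  0.1216 -0.0212]
```

>>> {"api": "drive_tool", "payload": {
  "increments": [
    [[0,0,-0.15,-0.04,0.02,-0.04,1],[0,0,-0.3,-0.09,0.05,-0.05,1],[0,0,-0.5,-0.14,0.08,-0.05,1],[0,0,-0.7,-0.18,0.1,-0.05,1],[0,0,-0.85,-0.218,0.122,-0.05,1],[0,0,-0.85,-0.218,0.122,-0.05,1],[0,0,-0.85,-0.218,0.122,-0.05,1]]
  ]
}}

```text
time_s: 6.7
position: [0.5268, -0.3341, 0.2405]
eef_rot: [[-0.617, 0.787, -0.004], [0.787, 0.617, 0.003], [0.005, -0.002, -1.0]]
ft_force: [-0.7, 1.6, -0.4]
width: 0.087
```

```bash
python3 - <<'E'
from go import *
st(); inc((.527,-.334,.25),down(np.radians(77.5)))
E
```

```text
6.7 p [ 0.5268 -0.3341  0.2405] w 0.087 F [-0.7  1.6 -0.4] q [ 0.47  0.37  0.03  1.64 -0.01  1.14  1.17]
[[-0.6174  0.7866 -0.0044]
 [ 0.7866  0.6174  0.0029]
 [ 0.005  -0.0017 -1.    ]]
turn [ 0.0001 -0.0068 -0.8749] shift [-0.      0.0003 -0.0119]
```

```bash
cat >> go.py <<'E'
def traypose(lip,h,th):
    h=np.radians(h);th=np.radians(th)
    x=np.array([np.cos(th)*np.cos(h),np.cos(th)*np.sin(h),-np.sin(th)]);y=np.array([-np.sin(h),np.cos(h),0]);z=np.cross(x,y)
    R=np.stack([y,x,-z],1)
    o=np.array(lip)-x*.1-z*.004
    return o+z*.066,R
E
python3 - <<'E'
from go import *
J=np.array([.552,-.052])
for h in (77.5,40,0):
  hv=np.array([np.cos(np.radians(h)),np.sin(np.radians(h))])
  for th in (0,25,45):
    p,R=traypose([*(J-.03*hv),.15],h,th); print(h,th,p,R[:,2])
inc((.5,-.1,.33),down(np.radians(77.5)))
E
```

```text
77.5 0 [ 0.5239 -0.1789  0.212 ] [-0. -0. -1.]
77.5 25 [ 0.5316 -0.1442  0.2485] [-0.0915 -0.4126 -0.9063]
77.5 45 [ 0.5397 -0.1075  0.2646] [-0.153  -0.6903 -0.7071]
40 0 [ 0.4524 -0.1356  0.212 ] [-0. -0. -1.]
40 25 [ 0.4797 -0.1127  0.2485] [-0.3237 -0.2717 -0.9063]
40 45 [ 0.5084 -0.0886  0.2646] [-0.5417 -0.4545 -0.7071]
0 0 [ 0.422 -0.052  0.212] [-0. -0. -1.]
0 25 [ 0.4576 -0.052   0.2485] [-0.4226 -0.     -0.9063]
0 45 [ 0.4951 -0.052   0.2646] [-0.7071 -0.     -0.7071]
turn [ 0.0001 -0.0068 -0.8749] shift [ 0.2514  0.1542 -0.1109]
```

Air test of the pouring tilt with an empty gripper.

>>> {"api": "drive_tool", "payload": {
  "increments": [
    [[0,0,-0.15,0.04,0.03,-0.03,1],[0,0,-0.3,0.09,0.07,-0.05,1],[0,0,-0.5,0.14,0.11,-0.07,1],[0,0,-0.7,0.18,0.15,-0.074,1],[0,0,-0.875,0.195,0.166,-0.074,1],[0,0,-0.875,0.195,0.166,-0.074,1],[0,0,-0.875,0.195,0.166,-0.074,1]]
  ]
}}

```text
time_s: 7.4
position: [0.5345, -0.1294, 0.3019]
eef_rot: [[-0.976, 0.216, -0.002], [0.216, 0.976, -0.0], [0.002, -0.001, -1.0]]
ft_force: [-0.5, -0.7, -0.8]
width: 0.0869
```

```bash
python3 - <<'E'
from go import *
st(); 
p,R=traypose([.5455,-.081,.16],77.5,45);inc(p,R)
E
```

```text
7.4 p [ 0.5345 -0.1294  0.3019] w 0.0869 F [-0.5 -0.7 -0.8] q [ 0.3   0.21 -0.17  1.72  0.04  1.22  1.48]
[[-0.9764  0.2159 -0.0017]
 [ 0.2159  0.9764 -0.0005]
 [ 0.0016 -0.0008 -1.    ]]
turn [ 0.9989 -0.0016  0.0015] shift [-0.0005  0.0285  0.0342]
```

>>> {"api": "drive_tool", "payload": {
  "increments": [
    [[0.15,0,0,0,0,0,1],[0.3,0,0,0,0,0,1],[0.45,0,0,0,0,0,1],[0.6,0,0,0,0,0,1],[0.8,0,0,0,0,0,1],[0.999,0,0,0,0.0285,0.034,1],[0.999,0,0,0,0.0285,0.034,1],[0.999,0,0,0,0.0285,0.034,1]]
  ]
}}

```text
time_s: 8.2
position: [0.5398, -0.1073, 0.2728]
eef_rot: [[-0.977, 0.148, -0.155], [0.214, 0.69, -0.691], [0.005, -0.708, -0.706]]
ft_force: [0.9, -0.7, 0.2]
width: 0.0867
```

```bash
python3 - <<'E'
from go import *
st(); 
p,R=traypose([.5455,-.081,.16],77.5,45);inc(p,R)
E
```

```text
8.2 p [ 0.5398 -0.1073  0.2728] w 0.0867 F [ 0.9 -0.7  0.2] q [-0.12  0.39 -0.17  1.76  0.73  1.49  0.81]
[[-0.9768  0.1482 -0.1549]
 [ 0.2143  0.6903 -0.6911]
 [ 0.0045 -0.7082 -0.706 ]]
turn [-0.002  -0.0021  0.006 ] shift [ 0.0002 -0.0015 -0.0016]
```

The tilt works with the joints well inside their ranges. Now back to the tray: a hover to re-measure with the wrist camera.

```bash
python3 - <<'E'
from go import *
inc((.529,-.336,.20),down(np.radians(77.5)))
E
```

```text
turn [-1.002  -0.0044  0.0049] shift [-0.0484 -0.1349  0.2639]
```

>>> {"api": "drive_tool", "payload": {
  "increments": [
    [[-0.18,0,0,0,-0.02,0,1],[-0.36,0,0,-0.01,-0.04,0.03,1],[-0.54,0,0,-0.02,-0.06,0.09,1],[-0.72,0,0,-0.03,-0.09,0.15,1],[-0.9,0,0,-0.04,-0.11,0.21,1],[-0.999,-0.004,0.005,-0.048,-0.135,0.264,1],[-0.999,-0.004,0.005,-0.048,-0.135,0.264,1],[-0.999,-0.004,0.005,-0.048,-0.135,0.264,1],[-0.999,-0.004,0.005,-0.048,-0.135,0.264,1]]
  ]
}}

```text
time_s: 9.1
position: [0.5293, -0.3365, 0.2034]
eef_rot: [[-0.976, 0.219, 0.006], [0.219, 0.976, -0.002], [-0.006, -0.0, -1.0]]
ft_force: [0.2, 0.3, 0.5]
width: 0.0872
```

```bash
python3 - <<'E'
from go import *
st(); w=grab('wrist','w4');g=grab('scene','c_4')
t=np.array([.529,-.336])
h=np.radians(77.4);x=np.array([np.cos(h),np.sin(h)]);y=np.array([-x[1],x[0]])
for a,b in ((12,35),(12,-35),(-12,-35),(-12,35)): print(proj(w,[*(t+x*a/1e3+y*b/1e3),.1],True).round(1))
cv2.imwrite('pics/w4z.png',cv2.resize(w['pixels'][150:400,160:420,::-1],None,fx=3,fy=3)[:600,:800])
E
```

```text
9.1 p [ 0.5293 -0.3365  0.2034] w 0.0872 F [0.2 0.3 0.5] q [ 0.6   0.41 -0.14  1.67  0.06  1.06  1.8 ]
[[-0.9758  0.2185  0.0059]
 [ 0.2185  0.9758 -0.0017]
 [-0.0061 -0.0003 -1.    ]]
[297.5 163.3]
[296.6 242. ]
[269.5 242. ]
[268.5 163.3]
```

View pics/w4.png

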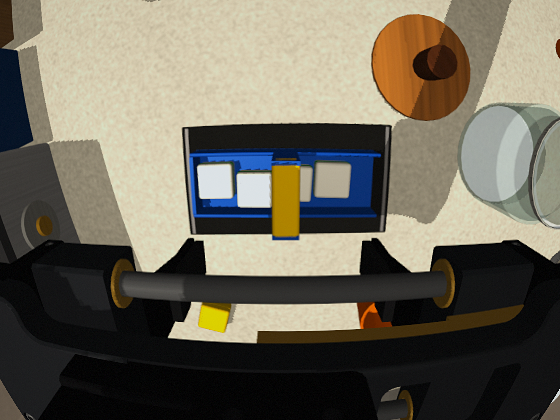

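Wrist view: the yellow handle spans (272–299, 165–239), centred between the fingers (x≈285) and aligned. The stopper (430,65) and jar (520,160) are unchanged. I'll descend.

```bash
python3 - <<'E'
from go import *
inc((.5293,-.3355,.07),down(np.radians(77.4)))
E
```

```text
turn [-0.0001  0.0081  0.0051] shift [ 0.0022 -0.0017  0.1669]
```

>>> {"api": "drive_tool", "payload": {
  "increments": [
    [[0,0.008,0.005,0,0,0.03,1],[0,0.008,0.005,0,0,0.07,1],[0,0.008,0.005,0,0,0.11,1],[0,0.008,0.005,0,0,0.14,1],[0,0.008,0.005,0,0,0.16,1],[0,0.008,0.005,0,0,0.167,1],[0,0.008,0.005,0,0,0.167,1],[0,0.008,0.005,0,0,0.167,0.4],[0,0.008,0.005,0,0,0.167,0],[0,0.008,0.005,0,0,0.167,0],[0,0.008,0.005,0,0,0.167,0],[0,0.008,0.005,0,0,0.167,0]]
  ]
}}

```text
time_s: 10.4
position: [0.5302, -0.3363, 0.0689]
eef_rot: [[-0.975, 0.221, -0.001], [0.221, 0.975, 0.0], [0.001, -0.0, -1.0]]
ft_force: [-1.0, -0.6, -0.2]
width: 0.0548
```

>>> {"api": "drive_tool", "payload": {
  "increments": [
    [[0,0,0,0,0,0,0],[0,0,0,0,0,0,0],[0,0,0,0,0,0,0],[0,0,0,0,0,0,0],[0,0,0,0,0,0,0],[0,0,0,0,0,0,0]]
  ]
}}

```text
time_s: 11.0
position: [0.5302, -0.3357, 0.0685]
eef_rot: [[-0.975, 0.22, -0.002], [0.22, 0.975, 0.001], [0.002, 0.001, -1.0]]
ft_force: [0.2, 0.8, 0.3]
width: 0.0239
```

```bash
python3 - <<'E'
from go import *
st(); w=grab('wrist','w5');g=grab('scene','c_5');f=grab('side','s5')
E
```

```text
11.0 p [ 0.5302 -0.3357  0.0685] w 0.0239 F [0.2 0.8 0.3] q [ 0.59  0.56 -0.13  1.78  0.09  0.81  1.77]
[[-0.9754  0.2202 -0.0019]
 [ 0.2202  0.9755  0.001 ]
 [ 0.0021  0.0006 -1.    ]]
```

View pics/c_5.png

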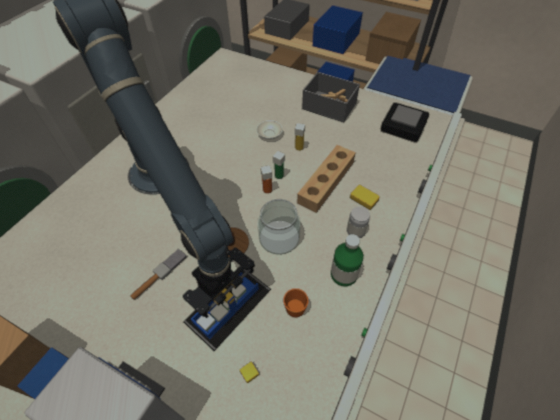

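View pics/w5.png

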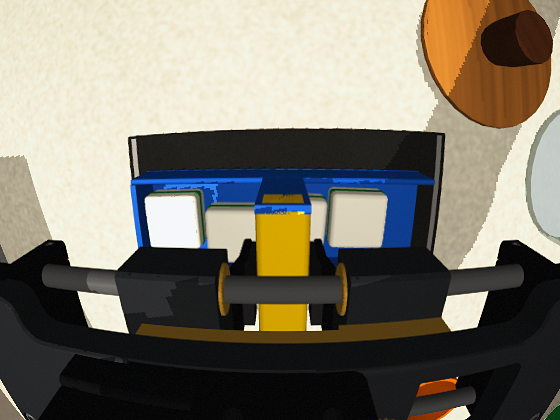

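Gripped (23.9 mm wide; the bar is 24 mm). The clear scene view shows exactly three bottles: red (267,180), green (279,165), yellow (300,137). Lifting gently.

>>> {"api": "drive_tool", "payload": {
  "increments": [
    [[0,0,0,0,0,-0.003,0],[0,0,0,0,0,-0.01,0],[0,0,0,0,0,-0.025,0],[0,0,0,0,0,-0.045,0],[0,0,0,0,0,-0.07,0],[0,0,0,0,0,-0.1,0],[0,0,0,0,0,-0.13,0],[0,0,0,0,0,-0.16,0],[0,0,0,0,0,-0.18,0],[0,0,0,0,0,-0.195,0],[0,0,0,0,0,-0.2,0],[0,0,0,0,0,-0.2,0]]
  ]
}}

```text
time_s: 12.35
position: [0.5304, -0.3363, 0.229]
eef_rot: [[-0.975, 0.221, -0.001], [0.221, 0.975, 0.0], [0.001, -0.0, -1.0]]
ft_force: [-0.1, -0.2, -4.3]
width: 0.0238
```

```bash
python3 - <<'E'
from go import *
st(); w=grab('wrist','w6');g=grab('scene','c_6');f=grab('side','s6')
a=cv2.resize(g['pixels'][190:260,245:315,::-1],None,fx=8,fy=8,interpolation=cv2.INTER_CUBIC);cv2.imwrite('pics/j1.png',a)
a=cv2.resize(f['pixels'][200:280,255:330,::-1],None,fx=7,fy=7,interpolation=cv2.INTER_CUBIC);cv2.imwrite('pics/j2.png',a)
E
```

```text
12.35 p [ 0.5304 -0.3363  0.229 ] w 0.0238 F [-0.1 -0.2 -4.3] q [ 0.6   0.39 -0.14  1.64  0.06  1.12  1.79]
[[-0.9754  0.2206 -0.0014]
 [ 0.2206  0.9754  0.0001]
 [ 0.0014 -0.0002 -1.    ]]
```

View pics/j1.png

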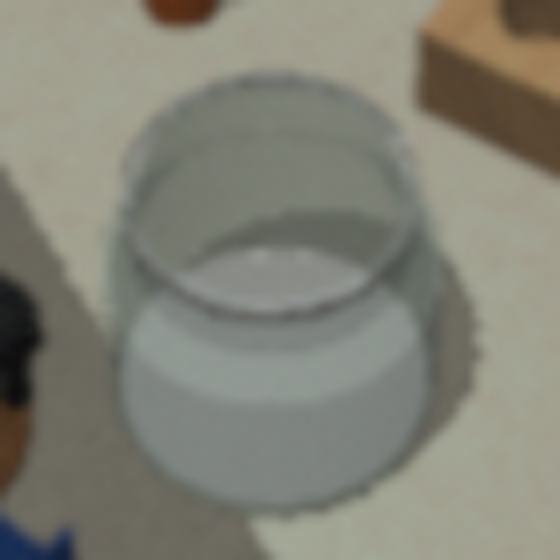

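View pics/j2.png

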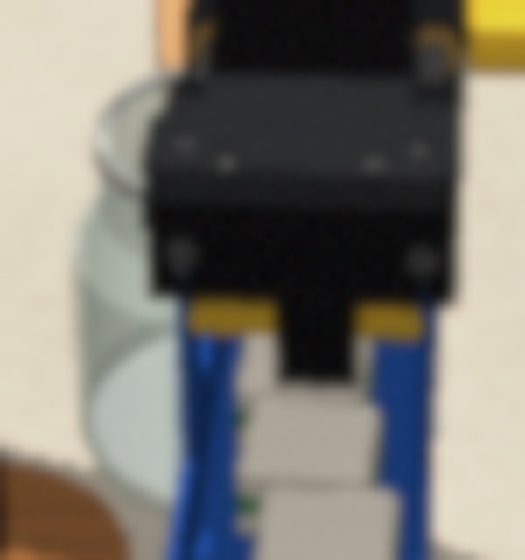

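View pics/s6.png

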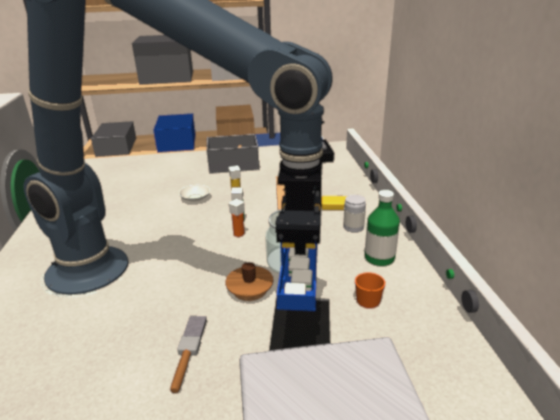

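```bash
python3 - <<'E'
from go import *
g=env.grab_frame('scene')
for r,z in ((.056,.135),(.068,.0)):
  a=np.linspace(0,2*np.pi,73)
  P=np.array([proj(g,(.552+r*np.cos(t),-.052+r*np.sin(t),z)) for t in a]);P=(P-[245,190])*8
  print(P.min(0),P.max(0))
J=np.array([.552,-.052]);h=77.3;hv=np.array([np.cos(np.radians(h)),np.sin(np.radians(h))])
for th in (0,20):
    p,R=traypose([*(J-.03*hv),.16],h,th); p=p-0.0015*(-R[:,2]); print(th,p); inc(p,R)
E
```

```text
[123.7608  71.6225] [418.0121 307.8943]
[111.4879 246.5826] [438.5298 521.9248]
0 [ 0.5234 -0.1788  0.2205]
turn [ 0.0009 -0.0053 -0.0007] shift [0.0511 0.1897 0.0089]
20 [ 0.5293 -0.1528  0.2511]
turn [ 0.4454 -0.0053  0.0002] shift [ 0.0513  0.2232 -0.0292]
```

Projection check: the rim expected at crop extents x 124–418, y 72–308 matches what's seen (122–420, 72–318). The jar hasn't moved. Carrying the tray level, gently, until the lip is over the mouth.

>>> {"api": "drive_tool", "payload": {
  "increments": [
    [[0,0,0,0.001,0.004,0,0],[0,0,0,0.004,0.014,0,0],[0,0,0,0.008,0.03,0,0],[0,0,0,0.014,0.052,0,0],[0,0,0,0.02,0.076,0,0],[0,0,0,0.027,0.1,0,0],[0,0,0,0.034,0.124,0,0],[0,0,0,0.04,0.146,0,0],[0,0,0,0.045,0.165,0,0],[0,0,0,0.049,0.179,0,0],[0,0,0,0.051,0.187,0,0],[0,0,0,0.051,0.19,0,0]]
  ]
}}

```text
time_s: 13.75
position: [0.5242, -0.1782, 0.2288]
eef_rot: [[-0.976, 0.22, -0.002], [0.22, 0.976, 0.0], [0.002, 0.0, -1.0]]
ft_force: [-0.6, 0.4, -3.7]
width: 0.0234
```

```bash
python3 - <<'E'
from go import *
st(); g=grab('scene','c_7');f=grab('side','s7')
J=np.array([.552,-.052]);h=77.3;hv=np.array([np.cos(np.radians(h)),np.sin(np.radians(h))])
for th in (10,20,30,40,43):
    p,R=traypose([*(J-.03*hv),.152],h,th); p=p-0.0015*(-R[:,2]); print(th,p); inc(p,R)
cv2.imwrite('pics/c7z.png',cv2.resize(g['pixels'][180:340,190:350,::-1],None,fx=3.7,fy=3.7,interpolation=cv2.INTER_CUBIC))
E
```

```text
13.75 p [ 0.5242 -0.1782  0.2288] w 0.0234 F [-0.6  0.4 -3.7] q [ 0.42  0.28 -0.21  1.81  0.06  1.07  1.54]
[[-0.9756  0.2196 -0.0017]
 [ 0.2196  0.9756  0.0004]
 [ 0.0017  0.     -1.    ]]
10 [ 0.5261 -0.1671  0.2289]
turn [ 0.2219 -0.0022 -0.0009] shift [ 0.0012  0.0153 -0.0003]
20 [ 0.5293 -0.1528  0.2431]
turn [ 0.4441 -0.0023 -0.0007] shift [ 0.0012  0.0336 -0.0179]
30 [ 0.533  -0.1362  0.2544]
turn [ 0.6664 -0.0023 -0.0005] shift [ 0.0012  0.0548 -0.0321]
40 [ 0.5371 -0.1181  0.2626]
turn [ 0.8886 -0.0024 -0.0003] shift [ 0.0013  0.0781 -0.0424]
43 [ 0.5384 -0.1124  0.2644]
turn [ 0.9553 -0.0024 -0.0002] shift [ 0.0013  0.0854 -0.0447]
```

View pics/c7z.png

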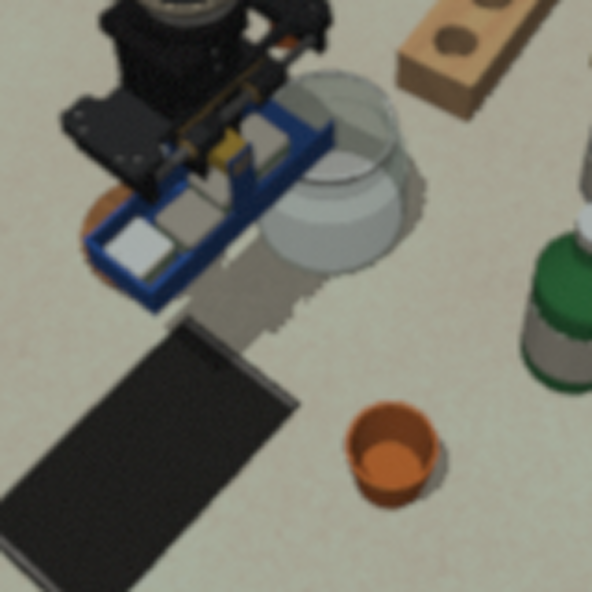

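View pics/s7.png

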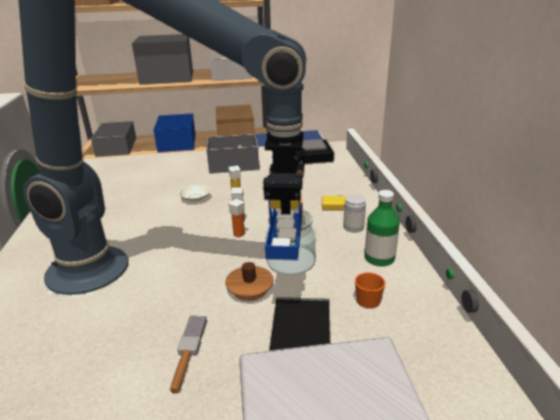

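The lip is over the near part of the mouth and the tablets are still in place. Tilting about the lip up to 30°, slowly.

>>> {"api": "drive_tool", "payload": {
  "increments": [
    [[0.07,0,0,0.001,0.005,0,0],[0.15,-0.002,0,0.001,0.01,0,0],[0.222,-0.002,0,0.001,0.015,0,0],[0.29,-0.002,0,0.001,0.021,-0.006,0],[0.36,-0.002,0,0.001,0.027,-0.012,0],[0.444,-0.002,0,0.001,0.034,-0.018,0],[0.5,-0.002,0,0.001,0.039,-0.022,0],[0.56,-0.002,0,0.001,0.045,-0.026,0],[0.61,-0.002,0,0.001,0.05,-0.029,0],[0.666,-0.002,0,0.001,0.055,-0.032,0],[0.666,-0.002,0,0.001,0.055,-0.032,0],[0.666,-0.002,0,0.001,0.055,-0.032,0]]
  ]
}}

```text
time_s: 15.05
position: [0.5333, -0.1362, 0.254]
eef_rot: [[-0.975, 0.191, -0.11], [0.221, 0.846, -0.486], [0.0, -0.498, -0.867]]
ft_force: [1.0, 0.5, -3.9]
width: 0.0237
```

```bash
python3 - <<'E'
from go import *
st(); g=grab('scene','c_8')
J=np.array([.552,-.052]);h=77.3;hv=np.array([np.cos(np.radians(h)),np.sin(np.radians(h))])
for th in (30,36,42,50):
    p,R=traypose([*(J-.03*hv),.152],h,th); p=p-0.0015*(-R[:,2]); print(th,p); inc(p,R)
cv2.imwrite('pics/c8z.png',cv2.resize(g['pixels'][180:340,190:350,::-1],None,fx=3.7,fy=3.7,interpolation=cv2.INTER_CUBIC))
E
```

```text
15.05 p [ 0.5333 -0.1362  0.254 ] w 0.0237 F [ 1.   0.5 -3.9] q [ 0.04  0.31 -0.18  1.8   0.57  1.29  0.98]
[[-0.9753  0.1914 -0.1104]
 [ 0.2209  0.8456 -0.4859]
 [ 0.0004 -0.4983 -0.867 ]]
30 [ 0.533  -0.1362  0.2544]
turn [ 0.0018 -0.0015 -0.0019] shift [ 0.0003  0.0003 -0.0005]
36 [ 0.5354 -0.1255  0.2597]
turn [ 0.1352 -0.0016 -0.0019] shift [ 0.0003  0.009  -0.0132]
42 [ 0.538  -0.1143  0.2639]
turn [ 0.2685 -0.0017 -0.0018] shift [ 0.0003  0.0188 -0.0248]
50 [ 0.5415 -0.0988  0.2675]
turn [ 0.4463 -0.0018 -0.0017] shift [ 0.0004  0.0338 -0.0387]
```

View pics/c8z.png

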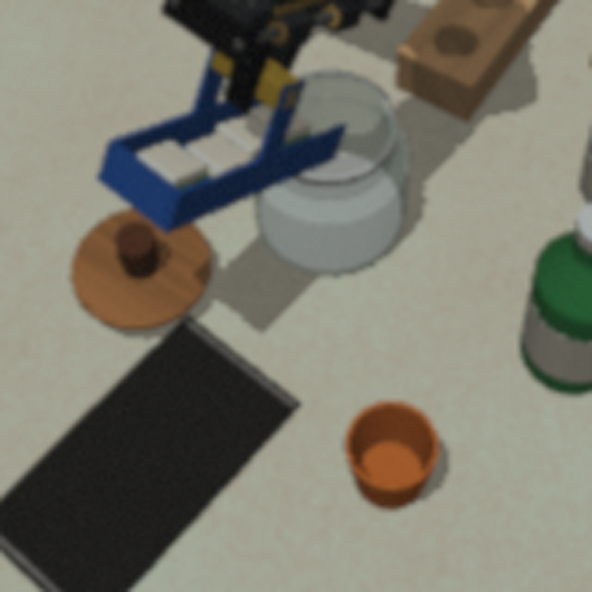

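Not sliding yet at 30°. Increasing to 36°, then 40°.

>>> {"api": "drive_tool", "payload": {
  "increments": [
    [[0.03,0,0,0,0.002,-0.003,0],[0.07,0,0,0,0.004,-0.006,0],[0.1,0,0,0,0.006,-0.009,0],[0.135,0,0,0,0.009,-0.013,0],[0.135,0,0,0,0.009,-0.013,0],[0.135,0,0,0,0.009,-0.013,0],[0.135,0,0,0,0.009,-0.013,0]]
  ]
}}

```text
time_s: 15.8
position: [0.5356, -0.1251, 0.2599]
eef_rot: [[-0.975, 0.178, -0.13], [0.221, 0.788, -0.574], [0.0, -0.589, -0.808]]
ft_force: [-0.6, 0.1, -2.2]
width: 0.0237
```

```bash
python3 - <<'E'
from go import *
st(); g=grab('scene','c_9')
J=np.array([.552,-.052]);h=77.3;hv=np.array([np.cos(np.radians(h)),np.sin(np.radians(h))])
for th in (36,42,50):
    p,R=traypose([*(J-.03*hv),.152],h,th); p=p-0.0015*(-R[:,2]); print(th,p); inc(p,R)
cv2.imwrite('pics/c9z.png',cv2.resize(g['pixels'][180:340,190:350,::-1],None,fx=3.7,fy=3.7,interpolation=cv2.INTER_CUBIC))
E
```

```text
15.8 p [ 0.5356 -0.1251  0.2599] w 0.0237 F [-0.6  0.1 -2.2] q [-0.03  0.34 -0.18  1.79  0.64  1.37  0.9 ]
[[-0.9754  0.1782 -0.13  ]
 [ 0.2206  0.7885 -0.5741]
 [ 0.0002 -0.5887 -0.8084]]
36 [ 0.5354 -0.1255  0.2597]
turn [-0.0014 -0.0007 -0.0009] shift [ 0.0001 -0.0001  0.0005]
42 [ 0.538  -0.1143  0.2639]
turn [ 0.1319 -0.0008 -0.0009] shift [ 0.0001  0.0085 -0.0122]
50 [ 0.5415 -0.0988  0.2675]
turn [ 0.3097 -0.0008 -0.0009] shift [ 0.0001  0.0219 -0.0275]
```

View pics/c9z.png

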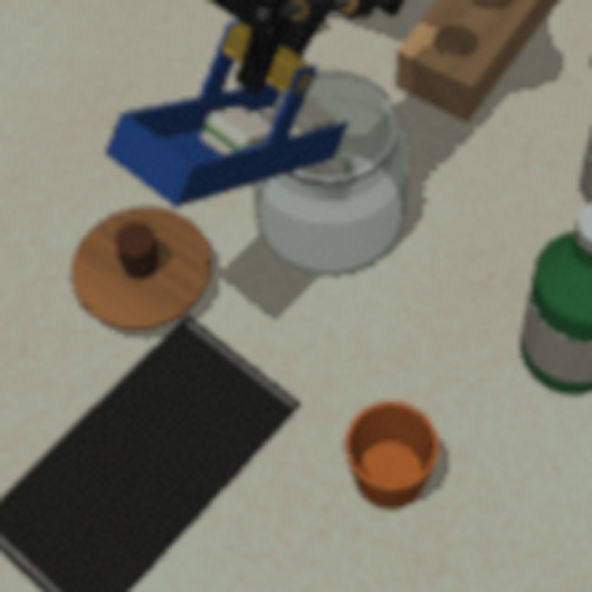

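The tablets are sliding now, and the first is dropping into the jar. Holding at this tilt.

>>> {"api": "drive_tool", "payload": {
  "increments": [
    [[0,0,0,0,0,0,0],[0,0,0,0,0,0,0],[0,0,0,0,0,0,0],[0,0,0,0,0,0,0],[0,0,0,0,0,0,0],[0,0,0,0,0,0,0]]
  ]
}}

```text
time_s: 16.45
position: [0.5356, -0.1247, 0.2598]
eef_rot: [[-0.975, 0.178, -0.13], [0.22, 0.789, -0.574], [0.0, -0.588, -0.809]]
ft_force: [-0.8, -0.5, -2.4]
width: 0.0235
```

```bash
python3 - <<'E'
from go import *
st(); g=grab('scene','c_10');f=grab('side','s10')
a=cv2.resize(g['pixels'][180:340,190:350,::-1],None,fx=3.7,fy=3.7,interpolation=cv2.INTER_CUBIC)
cv2.imwrite('pics/c10z.png',a)
cv2.imwrite('pics/s10z.png',cv2.resize(f['pixels'][170:290,220:340,::-1],None,fx=4.5,fy=4.5,interpolation=cv2.INTER_CUBIC))
E
```

```text
16.45 p [ 0.5356 -0.1247  0.2598] w 0.0235 F [-0.8 -0.5 -2.4] q [-0.03  0.34 -0.18  1.79  0.64  1.37  0.9 ]
[[-0.9755  0.1777 -0.1298]
 [ 0.2201  0.7888 -0.5739]
 [ 0.0004 -0.5884 -0.8086]]
```

View pics/c10z.png

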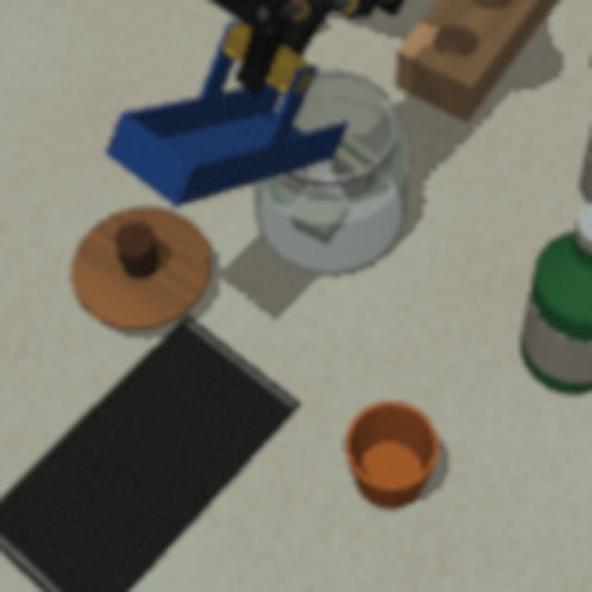

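View pics/s10z.png

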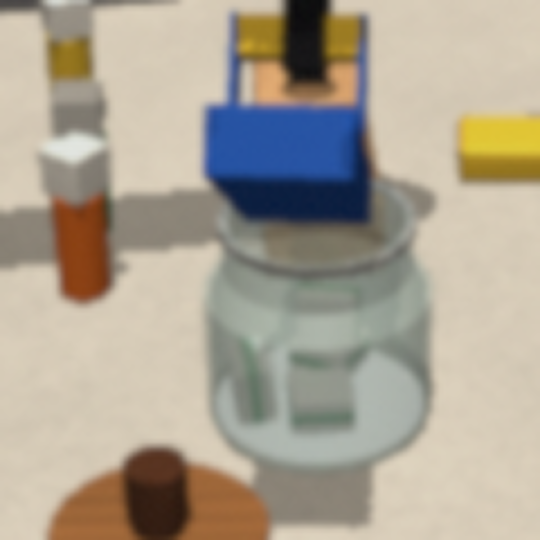

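The tray is empty: the force reads about −2.3 N, matching the tray's own weight. Lifting the lip clear, levelling and going back over the mat.

```bash
python3 - <<'E'
from go import *
inc((.5356,-.1247,.32));inc((.532,-.333,.23),down(np.radians(77.4)))
E
```

```text
turn [0. 0. 0.] shift [ 0.0001 -0.0444 -0.0609]
turn [-0.8009 -0.0012 -0.0021] shift [-0.0528 -0.1844  0.1801]
```

>>> {"api": "drive_tool", "payload": {
  "increments": [
    [[0,0,0,0,-0.015,-0.02,0],[0,0,0,0,-0.03,-0.04,0],[-0.1,0,0,0,-0.045,-0.06,0],[-0.25,0,0,-0.005,-0.065,-0.03,0],[-0.4,0,0,-0.015,-0.09,0.01,0],[-0.55,0,0,-0.025,-0.115,0.05,0],[-0.7,0,0,-0.035,-0.14,0.09,0],[-0.8,-0.001,-0.002,-0.045,-0.16,0.13,0],[-0.8,-0.001,-0.002,-0.053,-0.18,0.17,0],[-0.8,-0.001,-0.002,-0.053,-0.184,0.18,0],[-0.8,-0.001,-0.002,-0.053,-0.184,0.18,0]]
  ]
}}

```text
time_s: 17.65
position: [0.5305, -0.3341, 0.2284]
eef_rot: [[-0.975, 0.221, -0.004], [0.221, 0.975, 0.0], [0.004, -0.001, -1.0]]
ft_force: [0.4, 0.5, -1.3]
width: 0.0237
```

```bash
python3 - <<'E'
from go import *
st(); inc((.532,-.333,.07),down(np.radians(77.4)))
g=grab('scene','c_11');f=grab('side','s11')
a=cv2.resize(g['pixels'][180:340,190:350,::-1],None,fx=3.7,fy=3.7,interpolation=cv2.INTER_CUBIC)
cv2.imwrite('pics/c11z.png',a)
E
```

```text
17.65 p [ 0.5305 -0.3341  0.2284] w 0.0237 F [ 0.4  0.5 -1.3] q [ 0.57  0.39 -0.1   1.64  0.04  1.12  1.81]
[[-0.9752  0.2212 -0.0038]
 [ 0.2212  0.9752  0.0002]
 [ 0.0037 -0.0006 -1.    ]]
turn [-0.0008 -0.0047 -0.0039] shift [-0.0022  0.0019  0.198 ]
```

View pics/c11z.png

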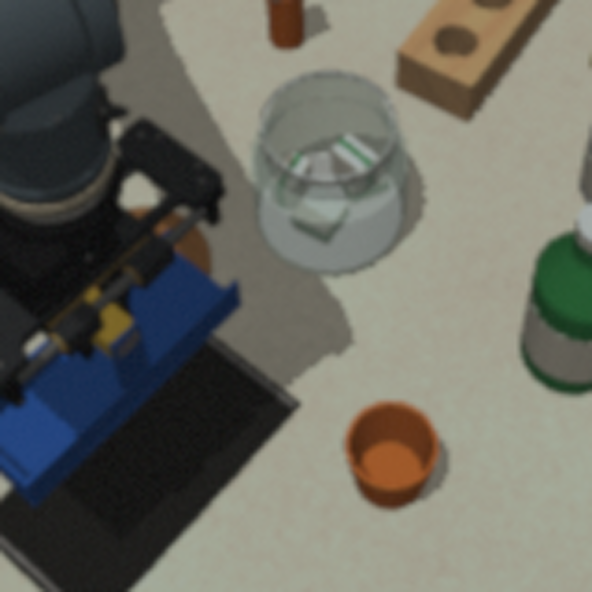

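View pics/s11.png

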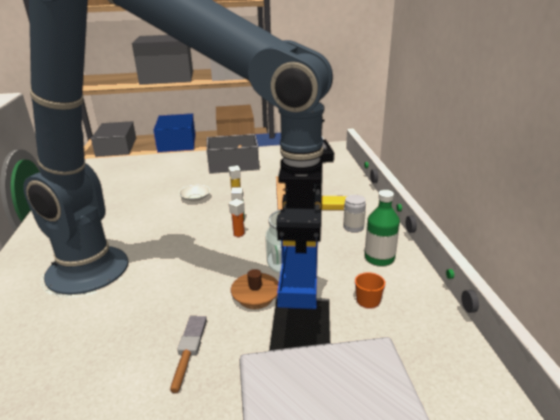

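Side view: the stopper has shifted (knob now (255,280), was (249,272)), which is the announced knock. I'll re-measure it later. A wrist look first to confirm the tray is empty.

```bash
python3 - <<'E'
from go import *
f=grab('wrist','w11')
E
```

```text
(no output)
```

View pics/w11.png

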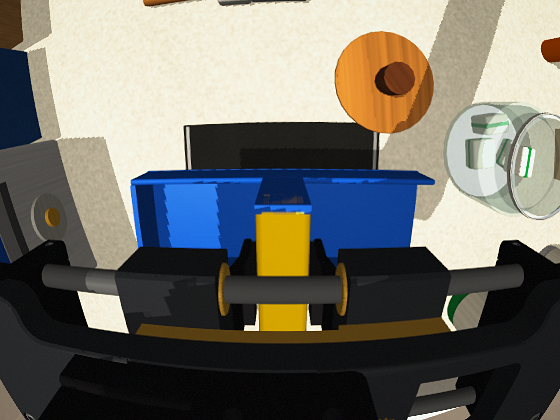

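```bash
python3 - <<'E'
from go import *
w=env.grab_frame('wrist')
print(onz(w,(384,82),.033,True),onz(w,(401,77),.075,True))
print([onz(w,p,.033,True)[:2] for p in ((335,82),(434,80),(384,31),(386,133))])
E
```

```text
[ 0.4434 -0.1934  0.033 ] [ 0.4426 -0.1882  0.075 ]
[array([ 0.4345, -0.2494]), array([ 0.4486, -0.1295]), array([ 0.3841, -0.1798]), array([ 0.5014, -0.2023])]
```

Tray empty and tablets in the jar. The stopper is now at (0.443,−0.190), upright with a measured flange of 121 mm, and it doesn't overlap the tray's place. Lowering the tray.

>>> {"api": "drive_tool", "payload": {
  "increments": [
    [[0,-0.005,-0.004,-0.002,0.002,0.03,0],[0,-0.005,-0.004,-0.002,0.002,0.07,0],[0,-0.005,-0.004,-0.002,0.002,0.11,0],[0,-0.005,-0.004,-0.002,0.002,0.15,0],[0,-0.005,-0.004,-0.002,0.002,0.175,0],[0,-0.005,-0.004,-0.002,0.002,0.19,0],[0,-0.005,-0.004,-0.002,0.002,0.196,0],[0,-0.005,-0.004,-0.002,0.002,0.2,0],[0,-0.005,-0.004,-0.002,0.002,0.2,0]]
  ]
}}

```text
time_s: 18.75
position: [0.5347, -0.3317, 0.0707]
eef_rot: [[-0.977, 0.215, 0.005], [0.215, 0.977, -0.002], [-0.005, -0.001, -1.0]]
ft_force: [-0.8, -0.1, -1.2]
width: 0.0234
```

>>> {"api": "drive_tool", "payload": {
  "increments": [
    [[0,0.004,0,0,0,0.001,0],[0,0.004,0,0,0,0.003,0],[0,0.004,0,0,0,0.003,0],[0,0.004,0,0,0,0.003,0]]
  ]
}}

```text
time_s: 19.15
position: [0.535, -0.3322, 0.0686]
eef_rot: [[-0.977, 0.215, 0.003], [0.215, 0.977, -0.002], [-0.003, -0.001, -1.0]]
ft_force: [0.8, -0.9, 3.0]
width: 0.0235
```

Resting on the mat (the force has reversed to +3 N). Releasing and rising.

>>> {"api": "drive_tool", "payload": {
  "increments": [
    [[0,0,0,0,0,0,0.7],[0,0,0,0,0,0,0.7],[0,0,0,0,0,0,0.7],[0,0,0,0,0,0,0.7],[0,0,0,0,0,0,0.7],[0,0,0,0,0,-0.02,0.7],[0,0,0,0,0,-0.06,0.7],[0,0,0,0,0,-0.1,0.7],[0,0,0,0,0,-0.14,0.7],[0,0,0,0,0,-0.14,0.7]]
  ]
}}

```text
time_s: 20.15
position: [0.537, -0.3332, 0.1861]
eef_rot: [[-0.976, 0.215, 0.01], [0.215, 0.977, -0.006], [-0.011, -0.004, -1.0]]
ft_force: [0.5, -0.6, 0.6]
width: 0.0604
```

```bash
python3 - <<'E'
from go import *
st(); w=grab('wrist','w12')
inc((.4426,-.190,.16),down(np.radians(40)))
E
```

```text
20.15 p [ 0.537  -0.3332  0.1861] w 0.0604 F [ 0.5 -0.6  0.6] q [ 0.56  0.43 -0.1   1.69  0.05  1.02  1.8 ]
[[-0.9765  0.2154  0.0103]
 [ 0.2154  0.9765 -0.0063]
 [-0.0114 -0.004  -0.9999]]
turn [-0.0003  0.0099  0.8347] shift [0.1521 0.149  0.0278]
```

View pics/w12.png

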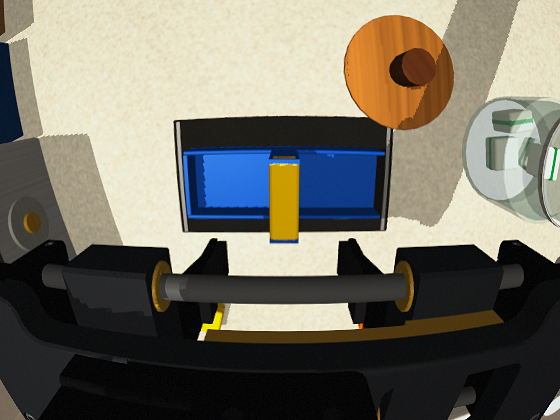

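Wrist view: the empty tray lies flat inside the mat, with the yellow handle at (284,200). Next, the stopper: hover above it.

```bash
python3 - <<'E'
from go import *
w=env.grab_frame('wrist')
print(onz(w,(399,72),.033,True),onz(w,(418,67),.075,True))
inc((.4428,-.189,.14),down(np.radians(33)))
E
```

```text
[ 0.4409 -0.1943  0.033 ] [ 0.4412 -0.1917  0.075 ]
turn [-0.0002  0.0047  0.9903] shift [0.1505 0.1498 0.0509]
```

>>> {"api": "drive_tool", "payload": {
  "increments": [
    [[0,0,0.15,0.02,0.02,0,0.8],[0,0,0.3,0.05,0.05,0,0.8],[0,0,0.47,0.08,0.08,0,0.8],[0,0,0.65,0.11,0.11,0,0.8],[0,0,0.82,0.14,0.14,0,0.8],[0,0.005,0.99,0.151,0.15,0.03,0.8],[0,0.005,0.99,0.151,0.15,0.03,0.8],[0,0.005,0.99,0.151,0.15,0.03,0.8]]
  ]
}}

```text
time_s: 21.05
position: [0.4417, -0.1887, 0.155]
eef_rot: [[-0.547, 0.837, -0.004], [0.837, 0.547, 0.001], [0.003, -0.003, -1.0]]
ft_force: [-0.1, -0.4, -0.2]
width: 0.0696
```

```bash
python3 - <<'E'
from go import *
st(); w=grab('wrist','w13')
g=grab('scene','c_13');s=grab('side','s13')
E
```

```text
21.05 p [ 0.4417 -0.1887  0.155 ] w 0.0696 F [-0.1 -0.4 -0.2] q [ 0.32  0.23 -0.01  2.05  0.    0.86  0.89]
[[-0.5472  0.837  -0.004 ]
 [ 0.837   0.5473  0.0014]
 [ 0.0034 -0.0026 -1.    ]]
```

View pics/w13.png

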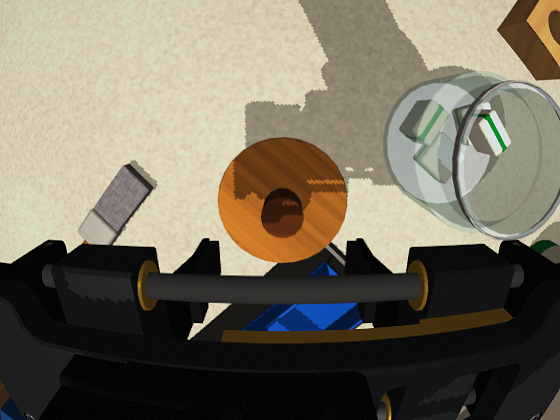

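View pics/s13.png

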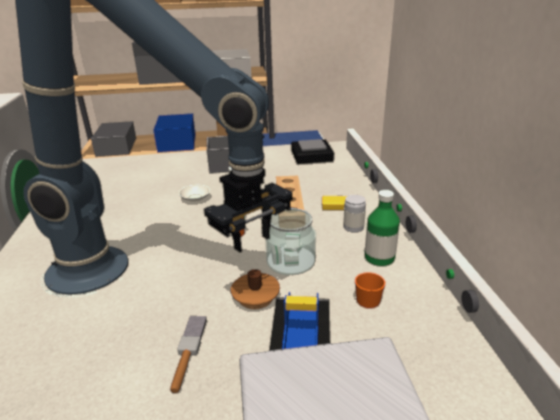

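```bash
python3 - <<'E'
from go import *
w=env.grab_frame('wrist')
k=onz(w,(283,219),.075,True);print(k)
P=[onz(w,p,.033,True)[:2] for p in ((218,200),(347,198),(283,137),(284,263))];print(np.mean(P,0))
g=env.grab_frame('scene');s=env.grab_frame('side');
print(proj(g,[*k[:2],.075]),proj(s,[*k[:2],.075]))
inc((k[0],k[1],.0384))
E
```

```text
[ 0.4458 -0.1936  0.075 ]
[ 0.4439 -0.1907]
[226.5172 244.9769] [255.5404 272.6787]
turn [0. 0. 0.] shift [-0.0072  0.0007  0.1466]
```

>>> {"api": "drive_tool", "payload": {
  "increments": [
    [[0,0,0,-0.0055,0.001,0.03,0.8],[0,0,0,-0.0055,0.001,0.07,0.8],[0,0,0,-0.0055,0.001,0.11,0.8],[0,0,0,-0.0055,0.001,0.14,0.8],[0,0,0,-0.0055,0.001,0.146,0.8],[0,0,0,-0.0055,0.001,0.146,0.8],[0,0,0,-0.0055,0.001,0.146,0],[0,0,0,-0.0055,0.001,0.146,0],[0,0,0,-0.0055,0.001,0.146,0],[0,0,0,-0.0055,0.001,0.146,0],[0,0,0,-0.0055,0.001,0.146,0],[0,0,0,-0.0055,0.001,0.146,0]]
  ]
}}

```text
time_s: 22.55
position: [0.4444, -0.1917, 0.0388]
eef_rot: [[-0.545, 0.839, -0.003], [0.839, 0.545, 0.001], [0.003, -0.002, -1.0]]
ft_force: [-1.6, 0.3, 3.8]
width: 0.0333
```

>>> {"api": "drive_tool", "payload": {
  "increments": [
    [[0,0,0,0,0,0,0],[0,0,0,0,0,0,0],[0,0,0,0,0,0,0]]
  ]
}}

```text
time_s: 22.85
position: [0.4444, -0.1917, 0.0388]
eef_rot: [[-0.545, 0.839, -0.003], [0.839, 0.545, 0.001], [0.003, -0.002, -1.0]]
ft_force: [-1.8, -0.6, 5.5]
width: 0.0331
```

>>> {"api": "drive_tool", "payload": {
  "increments": [
    [[0,0,0,0,0,-0.02,0],[0,0,0,0,0,-0.06,0],[0,0,0,0,0,-0.11,0],[0,0,0,0,0,-0.16,0],[0,0,0,0,0,-0.2,0],[0,0,0,0,0,-0.215,0],[0,0,0,0,0,-0.215,0]]
  ]
}}

```text
time_s: 23.55
position: [0.4458, -0.1918, 0.2113]
eef_rot: [[-0.545, 0.838, 0.0], [0.838, 0.545, 0.001], [0.0, 0.0, -1.0]]
ft_force: [0.4, -0.7, -2.7]
width: 0.0331
```

```bash
python3 - <<'E'
from go import *
st(); w=grab('wrist','w14')
g=grab('scene','c_14');s=grab('side','s14')
inc((.552,-.052,.205),down(np.radians(33)))
cv2.imwrite('pics/c14z.png',cv2.resize(g['pixels'][180:340,190:350,::-1],None,fx=3.7,fy=3.7,interpolation=cv2.INTER_CUBIC))
E
```

```text
23.55 p [ 0.4458 -0.1918  0.2113] w 0.0331 F [ 0.4 -0.7 -2.7] q [ 0.32  0.17 -0.    1.98  0.    0.99  0.9 ]
[[-0.545   0.8385  0.    ]
 [ 0.8385  0.545   0.0006]
 [ 0.0005  0.0003 -1.    ]]
turn [-0.0052 -0.0075  0.0005] shift [0.0721 0.2083 0.0037]
```

View pics/c14z.png

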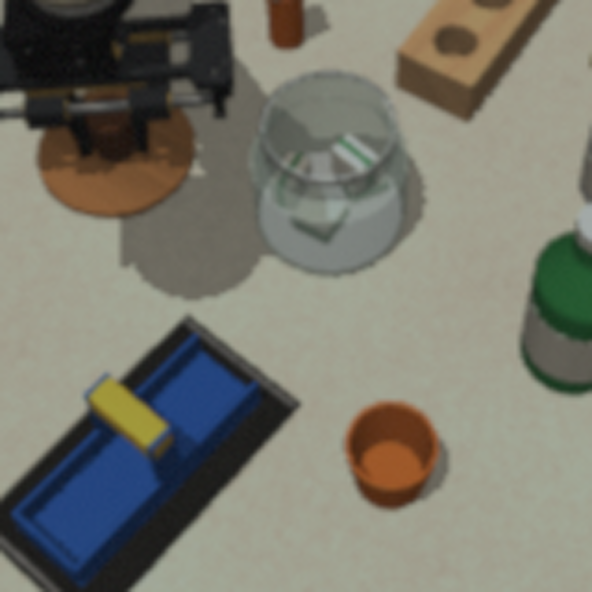

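View pics/w14.png

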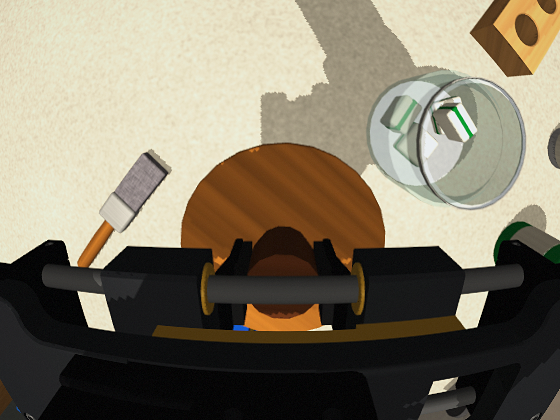

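View pics/s14.png

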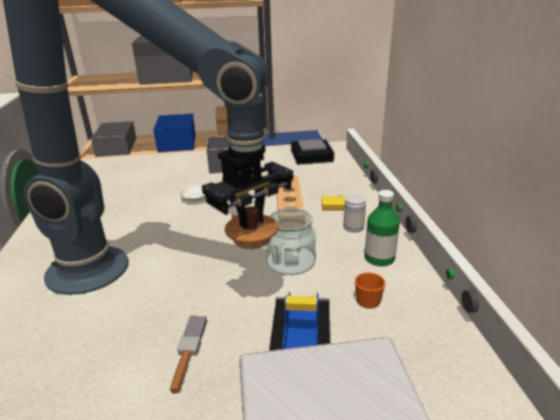

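```bash
python3 - <<'E'
from go import *
w=env.grab_frame('wrist');s=env.state();p=s['position'];R=s['eef_rot']
for z in (.2059,.199):
  for uv in ((181,230),(385,230),(283,143)):
    q=onz(w,uv,z,True); print(z,uv,(R.T@(q-p)).round(4))
inc((.552,-.052,.2113),down(np.radians(33)))
# jar rim in wrist image expected
a=np.linspace(0,6.28,60);P=np.array([proj(w,(.552+.056*np.cos(t),-.052+.056*np.sin(t),.135),True) for t in a]);print(P.min(0),P.max(0))
E
```

```text
0.2059 (181, 230) [ 0.0138 -0.0571  0.0027]
0.2059 (385, 230) [0.0139 0.0575 0.0022]
0.2059 (283, 143) [0.0612 0.0002 0.0027]
0.199 (181, 230) [ 0.0112 -0.0595  0.0096]
0.199 (385, 230) [0.0114 0.0599 0.0091]
0.199 (283, 143) [0.0606 0.0002 0.0096]
turn [-0.0054 -0.0077  0.0005] shift [ 0.0722  0.2083 -0.0043]
[425.52    81.6881] [529.7398 213.3587]
```

```bash
python3 - <<'E'
from go import *
s=env.grab_frame('side');g=env.grab_frame('scene')
a=np.linspace(0,6.28,60)
for f,n,(x0,y0) in ((s,'js',(255,200)),(g,'jg',(245,190))):
    P=np.array([proj(f,(.552+.056*np.cos(t),-.052+.056*np.sin(t),.135)) for t in a])
    print(n,(P.min(0)-[x0,y0])*8,(P.max(0)-[x0,y0])*8)
    P=np.array([proj(f,(.552+.068*np.cos(t),-.052+.068*np.sin(t),.0)) for t in a])
    print(n,'base',(P.min(0)-[x0,y0])*8,(P.max(0)-[x0,y0])*8)
    im=cv2.resize(f['pixels'][y0:y0+72,x0:x0+72,::-1],None,fx=8,fy=8,interpolation=cv2.INTER_CUBIC)
    cv2.imwrite('pics/'+n+'.png',im)
E
```

```text
js [113.9103  56.869 ] [459.263  228.6495]
js base [ 93.918  370.8018] [490.3861 601.3637]
jg [123.9109  71.5857] [417.9616 307.9694]
jg base [111.6733 246.547 ] [438.4808 522.0106]
```

View pics/js.png

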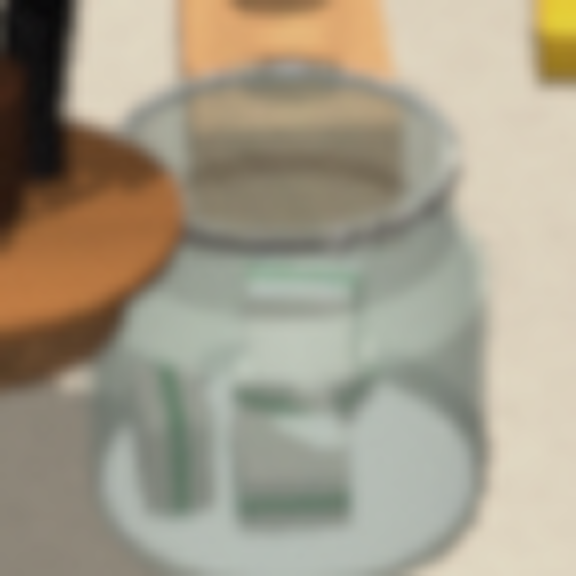

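View pics/jg.png

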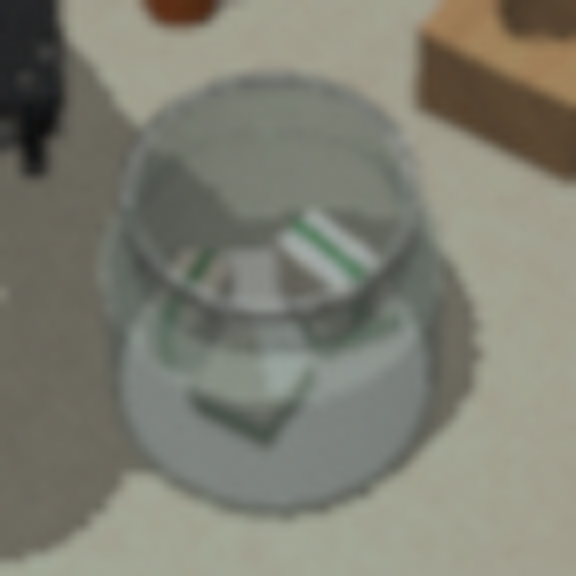

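```bash
python3 - <<'E'
from go import *
s=env.grab_frame('side');g=env.grab_frame('scene')
for a,b in (((310,210),(250,270)),((310,210),(355,268)),((380,265),(355,268)),((285,238),(250,270))):
    print(tri(g,(245+a[0]/8,190+a[1]/8),s,(255+b[0]/8,200+b[1]/8)))
inc((.5515,-.053,.2113),down(np.radians(33)))
E
```

```text
(array([ 0.5446, -0.0058,  0.0579]), np.float64(0.0013447748675253592))
(array([ 0.5659, -0.0337,  0.084 ]), np.float64(0.029133346773858777))
(array([ 0.5813, -0.0168,  0.0602]), np.float64(0.002814583096815726))
(array([ 0.5438, -0.0286,  0.0701]), np.float64(0.004127217336331037))
turn [-0.0037 -0.0055  0.0004] shift [ 0.0724  0.2064 -0.0027]
```

The tops of the tablets are at about 0.06–0.07 m, well below the plug's 0.109 m. The side view agrees with the jar at (0.5515,−0.053). Carrying the stopper over the mouth.

>>> {"api": "drive_tool", "payload": {
  "increments": [
    [[-0.003,-0.004,0,0.01,0.03,0,0],[-0.003,-0.004,0,0.025,0.07,0,0],[-0.003,-0.004,0,0.04,0.115,0,0],[-0.003,-0.004,0,0.055,0.16,0,0],[-0.003,-0.004,0,0.066,0.19,0,0],[-0.003,-0.004,0,0.072,0.206,0,0],[-0.003,-0.004,0,0.072,0.206,0,0],[-0.003,-0.004,0,0.072,0.206,0,0]]
  ]
}}

```text
time_s: 24.75
position: [0.551, -0.0551, 0.2099]
eef_rot: [[-0.544, 0.839, -0.001], [0.839, 0.544, -0.001], [-0.001, -0.001, -1.0]]
ft_force: [0.3, 0.0, -1.4]
width: 0.0329
```

```bash
python3 - <<'E'
from go import *
st();inc((.5515,-.053,.1474),down(np.radians(33)))
s=grab('side','s15');g=grab('scene','c_15')
cv2.imwrite('pics/j15.png',np.hstack([cv2.resize(f['pixels'][y0:y0+80,x0:x0+80,::-1],None,fx=5,fy=5,interpolation=cv2.INTER_CUBIC) for f,x0,y0 in ((s,250,190),(g,240,180))]))
E
```

```text
24.75 p [ 0.551  -0.0551  0.2099] w 0.0329 F [ 0.3  0.  -1.4] q [ 0.1   0.29 -0.09  1.84  0.03  1.02  0.57]
[[-0.5438  0.8392 -0.0006]
 [ 0.8392  0.5438 -0.0011]
 [-0.0006 -0.0011 -1.    ]]
turn [-0.0014  0.0007 -0.0013] shift [0.0019 0.0021 0.0781]
```

View pics/j15.png

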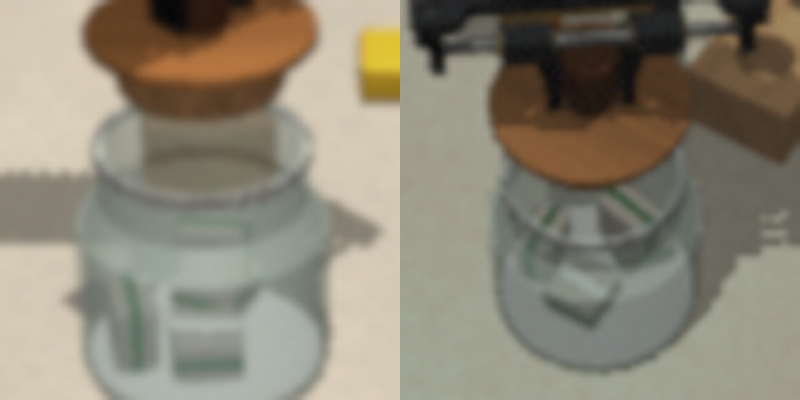

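Aligned in both views (the side view flange mid-x 200 vs rim 203 in 5x pixels). Lowering.

>>> {"api": "drive_tool", "payload": {
  "increments": [
    [[0,0,0,0.002,0.002,0.01,0],[0,0,0,0.002,0.002,0.022,0],[0,0,0,0.002,0.002,0.034,0],[0,0,0,0.002,0.002,0.046,0],[0,0,0,0.002,0.002,0.056,0],[0,0,0,0.002,0.002,0.064,0],[0,0,0,0.002,0.002,0.07,0],[0,0,0,0.002,0.002,0.075,0],[0,0,0,0.002,0.002,0.075,0]]
  ]
}}

```text
time_s: 25.75
position: [0.5522, -0.0514, 0.1499]
eef_rot: [[-0.545, 0.838, 0.0], [0.838, 0.545, 0.0], [-0.0, 0.0, -1.0]]
ft_force: [-0.2, 0.2, -2.0]
width: 0.0332
```

>>> {"api": "drive_tool", "payload": {
  "increments": [
    [[0,0,0,0,0,0.002,0],[0,0,0,0,0,0.004,0],[0,0,0,0,0,0.005,0],[0,0,0,0,0,0.006,0],[0,0,0,0,0,0.006,0]]
  ]
}}

```text
time_s: 26.25
position: [0.5527, -0.0516, 0.1478]
eef_rot: [[-0.545, 0.839, 0.002], [0.839, 0.545, -0.001], [-0.001, 0.001, -1.0]]
ft_force: [-2.7, -0.1, 10.1]
width: 0.0331
```

Contact at 0.1478 with about 12 N downward, which is exactly the height for fully home. Releasing.

>>> {"api": "drive_tool", "payload": {
  "increments": [
    [[0,0,0,0,0,0,0.7],[0,0,0,0,0,0,0.7],[0,0,0,0,0,0,0.7],[0,0,0,0,0,0,0.7],[0,0,0,0,0,-0.02,0.7],[0,0,0,0,0,-0.06,0.8],[0,0,0,0,0,-0.11,1],[0,0,0,0,0,-0.15,1],[0,0,0,0,0,-0.15,1]]
  ]
}}

```text
time_s: 27.15
position: [0.5552, -0.0514, 0.2706]
eef_rot: [[-0.545, 0.838, 0.011], [0.839, 0.545, -0.0], [-0.006, 0.009, -1.0]]
ft_force: [0.4, 0.2, -0.5]
width: 0.0834
```

```bash
python3 - <<'E'
from go import *
st()
s=grab('side','s16');g=grab('scene','c_16');w=grab('wrist','w16')
cv2.imwrite('pics/j16.png',np.hstack([cv2.resize(f['pixels'][y0:y0+80,x0:x0+80,::-1],None,fx=5,fy=5,interpolation=cv2.INTER_CUBIC) for f,x0,y0 in ((s,250,190),(g,240,180))]))
E
```

```text
27.15 p [ 0.5552 -0.0514  0.2706] w 0.0834 F [ 0.4  0.2 -0.5] q [ 0.1   0.23 -0.1   1.76  0.02  1.14  0.57]
[[-0.5448  0.8385  0.0109]
 [ 0.8385  0.5449 -0.0003]
 [-0.0062  0.009  -0.9999]]
```

View pics/j16.png

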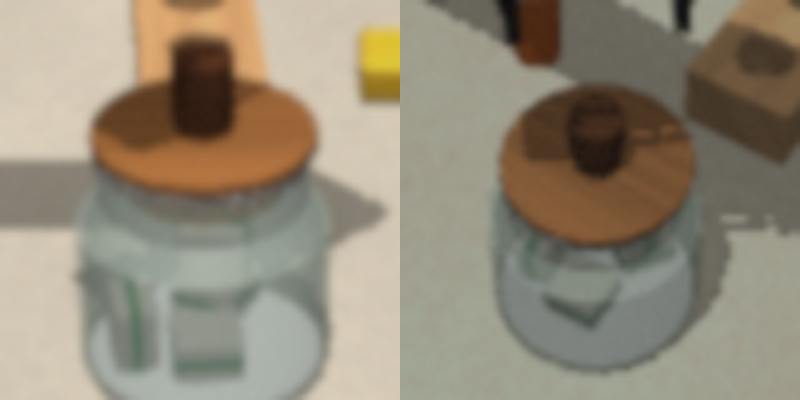

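View pics/w16.png

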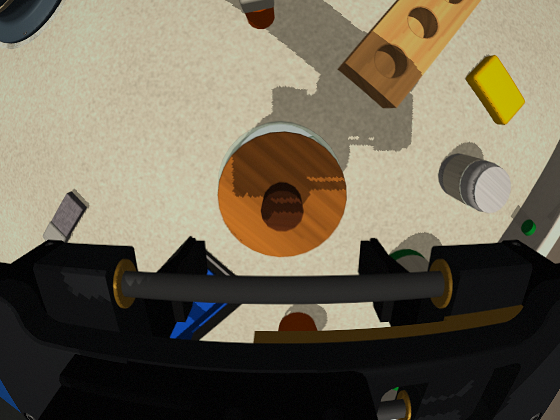

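View pics/c_16.png

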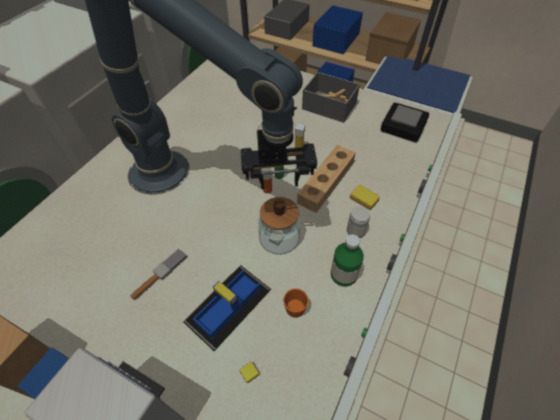

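The stopper is fully home: the flange sits level on the rim in both views. Tray and bystanders are in place, and all four tablets are in the jar. Now the bottles: a hover to measure the bottles and rack from above.

```bash
python3 - <<'E'
from go import *
inc((.5,.14,.30),down(0))
E
```

```text
turn [-0.0004 -0.0001  0.7338] shift [ 0.2359  0.0761 -0.044 ]
```

>>> {"api": "drive_tool", "payload": {
  "increments": [
    [[0,0,0.15,0.04,0.01,-0.02,1],[0,0,0.3,0.09,0.03,-0.04,1],[0,0,0.45,0.14,0.05,-0.044,1],[0,0,0.6,0.19,0.065,-0.044,1],[0,0,0.734,0.236,0.076,-0.044,1],[0,0,0.734,0.236,0.076,-0.044,1],[0,0,0.734,0.236,0.076,-0.044,1]]
  ]
}}

```text
time_s: 28.0
position: [0.4995, 0.1404, 0.2992]
eef_rot: [[-0.003, 1.0, -0.002], [1.0, 0.003, -0.001], [-0.001, -0.002, -1.0]]
ft_force: [0.8, -1.0, -0.7]
width: 0.0872
```

```bash
python3 - <<'E'
from go import *
st();w=grab('wrist','w17')
E
```

```text
28.0 p [0.4995 0.1404 0.2992] w 0.0872 F [ 0.8 -1.  -0.7] q [-0.21  0.16 -0.16  1.79  0.03  1.2  -0.38]
[[-0.0028  1.     -0.0017]
 [ 1.      0.0028 -0.0013]
 [-0.0013 -0.0017 -1.    ]]
```

View pics/w17.png

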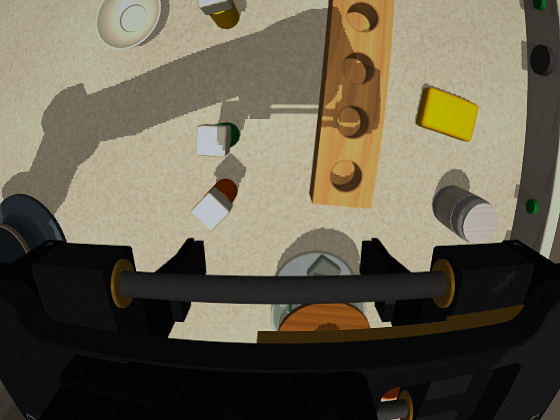

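Wrist view: red cap (212,210), green cap (212,140), yellow cap (213,3, at the edge), bores at (346,175), (352,122), (358,68), (362,16). Zooming in for cap yaw and bore centres.

```bash
python3 - <<'E'
from go import *
w=env.grab_frame('wrist')
im=w['pixels'][:,:,::-1]
cv2.imwrite('pics/b1.png',cv2.resize(im[110:240,180:260],None,fx=5,fy=4.5,interpolation=cv2.INTER_CUBIC))
cv2.imwrite('pics/b2.png',cv2.resize(im[0:210,300:400],None,fx=4,fy=2.8,interpolation=cv2.INTER_CUBIC))
hsv=cv2.cvtColor(w['pixels'],cv2.COLOR_RGB2HSV)
print(hsv[140,212],hsv[210,212],hsv[100,150],hsv[120,300])
E
```

```text
[104  17 199] [104  17 198] [ 21  56 109] [ 27  41 188]
```

View pics/b1.png

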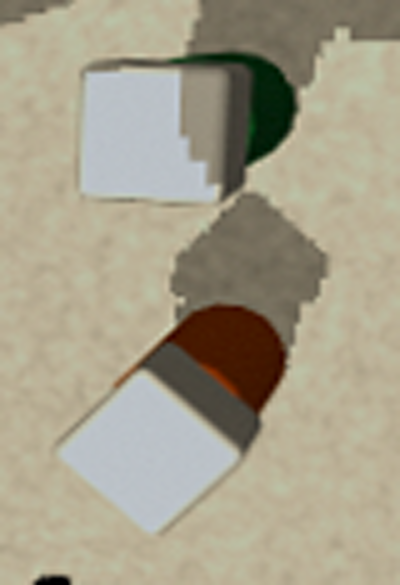

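View pics/b2.png

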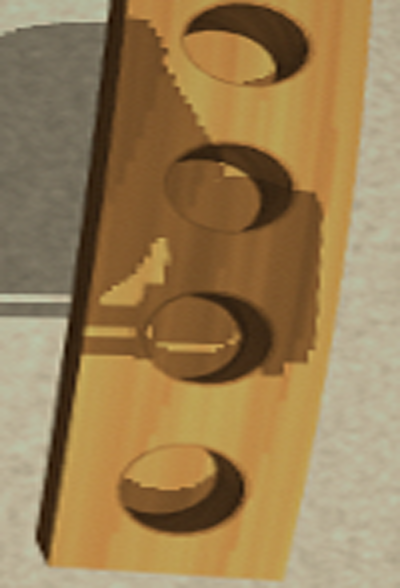

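```bash
python3 - <<'E'
from go import *
w=env.grab_frame('wrist')
B=[]
for p in ((345.3,174.3),(352,120.7),(357,67.1),(361.3,16)):
    q=onz(w,p,.055,True);B.append(q[:2]);print('bore',q)
B=np.array(B);print(np.linalg.norm(np.diff(B,axis=0),axis=1)); d=B[3]-B[0];print('heading',np.degrees(np.arctan2(d[1],d[0])))
for n,C in (('green',((83,68),(228,66),(219,201),(79,193))),('red',((143,367),(240,455),(155,534),(58,453)))):
    P=np.array([onz(w,(180+x/5,110+y/4.5),.112,True)[:2] for x,y in C]);print(n,P.mean(0))
    for i in range(4): e=P[(i+1)%4]-P[i];print('  ',np.linalg.norm(e).round(4),np.degrees(np.arctan2(e[1],e[0])).round(1))
g=env.grab_frame('scene')
for b in B: print(proj(g,[*b,.055]))
E
```

```text
bore [0.581  0.1395 0.055 ]
bore [0.5876 0.2087 0.055 ]
bore [0.5935 0.2778 0.055 ]
bore [0.6002 0.3473 0.055 ]
[0.0695 0.0693 0.0698]
heading 84.72352827802577
green [0.4213 0.1892]
   0.0325 -1.3
   0.033 -95.0
   0.0319 175.0
   0.0309 86.0
red [0.4166 0.1079]
   0.0314 -47.2
   0.0303 -135.0
   0.0309 134.9
   0.0314 45.9
[312.7225 190.8454]
[322.6957 178.2903]
[331.9601 166.3099]
[341.0127 154.931 ]
```

The bores measure 69.5 mm apart (70 given) at heading 84.7°. Green cap at (0.421,0.189), yaw ≈ −4°; red cap at (0.417,0.108), yaw ≈ 45°. Both agree with the scene view. I'll start with green.

```bash
python3 - <<'E'
from go import *
inc((.4213,.1892,.15),down(np.radians(-4)));inc((.4213,.1892,.078),down(np.radians(-4)))
E
```

```text
turn [-0.0001  0.001   0.0853] shift [ 0.0635 -0.0994  0.1875]
turn [-0.0001  0.001   0.0853] shift [ 0.0635 -0.0993  0.2775]
```

>>> {"api": "drive_tool", "payload": {
  "increments": [
    [[0,0,0.04,0.03,-0.04,0.04,0.75],[0,0,0.085,0.05,-0.08,0.08,0.75],[0,0,0.085,0.0635,-0.099,0.13,0.75],[0,0,0.085,0.0635,-0.099,0.18,0.75],[0,0,0.085,0.0635,-0.099,0.188,0.75],[0,0,0.085,0.0635,-0.099,0.188,0.75],[0,0,0.085,0.0635,-0.099,0.188,0.75]]
  ]
}}

```text
time_s: 28.9
position: [0.4232, 0.1908, 0.1518]
eef_rot: [[0.069, 0.998, 0.004], [0.998, -0.069, 0.001], [0.002, 0.004, -1.0]]
ft_force: [0.1, -0.6, 0.0]
width: 0.0651
```

```bash
python3 - <<'E'
from go import *
st();w=grab('wrist','w18')
inc((.4213,.1892,.078),down(np.radians(-4)))
cv2.imwrite('pics/w18.png',w['pixels'][:,:,::-1])
E
```

```text
28.9 p [0.4232 0.1908 0.1518] w 0.0651 F [ 0.1 -0.6  0. ] q [-0.32  0.22 -0.22  2.09  0.07  0.84 -0.65]
[[ 0.0689  0.9976  0.0037]
 [ 0.9976 -0.0689  0.0013]
 [ 0.0015  0.0036 -1.    ]]
turn [ 0.0055 -0.0025  0.0015] shift [-0.0027 -0.0028  0.0926]
```

View pics/w18.png

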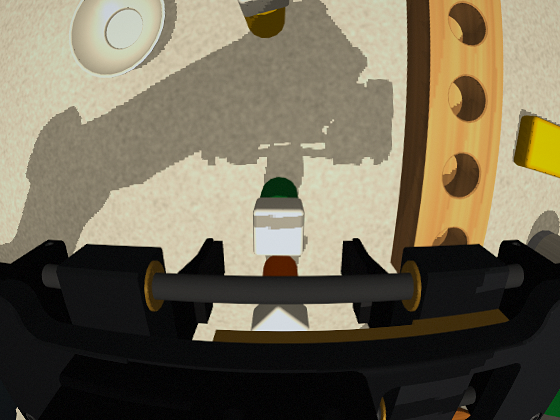

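```bash
python3 - <<'E'
from go import *
w=env.grab_frame('wrist');s=env.state()
C=((254,209),(303,208),(304,255),(254,256))
P=np.array([onz(w,c,.112,True) for c in C]);print(P.mean(0));print((s['eef_rot'].T@(P.mean(0)-s['position'])))
for i in range(4): e=P[(i+1)%4]-P[i];print(np.linalg.norm(e),np.degrees(np.arctan2(e[1],e[0])))
E
```

```text
[0.421  0.1899 0.112 ]
[-0.0015 -0.0022  0.0401]
0.032044822611324256 -2.7580283930899268
0.03363519217824012 -91.58603046855214
0.03437908972739662 177.3249770015089
0.03371817399145508 84.44343703187623
```

Cap measured at (0.421,0.190) with 33–34 mm sides. Descending and gripping.

>>> {"api": "drive_tool", "payload": {
  "increments": [
    [[0.004,0,0,-0.002,-0.003,0.03,0.75],[0.004,0,0,-0.002,-0.003,0.06,0.75],[0.004,0,0,-0.002,-0.003,0.085,0.75],[0.004,0,0,-0.002,-0.003,0.092,0.75],[0.004,0,0,-0.002,-0.003,0.092,0.75],[0.004,0,0,-0.002,-0.003,0.092,0],[0.004,0,0,-0.002,-0.003,0.092,0],[0.004,0,0,-0.002,-0.003,0.092,0],[0.004,0,0,-0.002,-0.003,0.092,0],[0.004,0,0,-0.002,-0.003,0.092,0],[0.004,0,0,-0.002,-0.003,0.092,0],[0.004,0,0,-0.002,-0.003,0.092,0]]
  ]
}}

```text
time_s: 30.2
position: [0.4192, 0.1895, 0.0769]
eef_rot: [[0.067, 0.998, -0.002], [0.998, -0.067, 0.0], [0.0, -0.002, -1.0]]
ft_force: [-0.2, -0.3, 3.2]
width: 0.034
```

>>> {"api": "drive_tool", "payload": {
  "increments": [
    [[0,0,0,0,0,0,0],[0,0,0,0,0,0,0]]
  ]
}}

```text
time_s: 30.4
position: [0.4192, 0.1896, 0.0769]
eef_rot: [[0.067, 0.998, -0.002], [0.998, -0.067, 0.0], [0.0, -0.002, -1.0]]
ft_force: [0.4, -0.1, 3.9]
width: 0.0336
```

```bash
python3 - <<'E'
from go import *
st();w=grab('wrist','w19')
inc((.5935,.2778,.16),down(np.radians(-5)))
E
```

```text
30.4 p [0.4192 0.1896 0.0769] w 0.0336 F [ 0.4 -0.1  3.9] q [-0.34  0.33 -0.21  2.16  0.11  0.66 -0.69]
[[ 0.0669  0.9978 -0.0016]
 [ 0.9978 -0.0668  0.0005]
 [ 0.0004 -0.0016 -1.    ]]
turn [-0.0021 -0.0005  0.0257] shift [ 0.1247  0.2098 -0.1041]
```

View pics/w19.png

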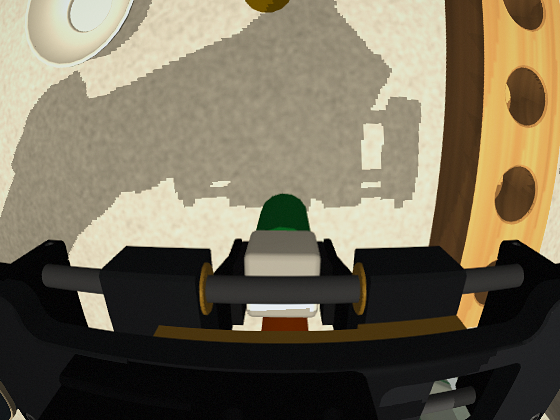

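Gripped (33.6 mm). Lifting and carrying green to the third bore.

>>> {"api": "drive_tool", "payload": {
  "increments": [
    [[0,0,0,0,0,-0.02,0],[0,0,0,0,0,-0.06,0],[0,0,0,0,0,-0.1,0],[0,0,0.02,0.02,0.03,-0.115,0],[0,0,0.026,0.05,0.08,-0.115,0],[0,0,0.026,0.08,0.13,-0.115,0],[0,0,0.026,0.105,0.175,-0.115,0],[0,0,0.026,0.12,0.2,-0.115,0],[0,0,0.026,0.1247,0.21,-0.115,0],[0,0,0.026,0.1247,0.21,-0.115,0],[0,0,0.026,0.1247,0.21,-0.115,0]]
  ]
}}

```text
time_s: 31.55
position: [0.5919, 0.2769, 0.1676]
eef_rot: [[0.087, 0.996, -0.004], [0.996, -0.087, -0.001], [-0.001, -0.004, -1.0]]
ft_force: [-0.5, -0.8, -1.1]
width: 0.0335
```

```bash
python3 - <<'E'
from go import *
st();w=grab('wrist','w20');s=grab('side','s20');g=grab('scene','c_20')
inc((.5935,.2778,.087),down(np.radians(-5)))
cv2.imwrite('pics/j20.png',np.hstack([cv2.resize(f['pixels'][y0:y0+80,x0:x0+80,::-1],None,fx=5,fy=5,interpolation=cv2.INTER_CUBIC) for f,x0,y0 in ((s,250,130),(g,290,120))]))
print(onz(w,(282,215),.055,True))
for b in ((.581,.1395),(.5876,.2087),(.5935,.2778),(.6002,.3473)): print(proj(w,[*b,.055],True))
E
```

```text
31.55 p [0.5919 0.2769 0.1676] w 0.0335 F [-0.5 -0.8 -1.1] q [-0.37  0.49 -0.19  1.64  0.1   1.03 -0.68]
[[ 0.0872  0.9962 -0.0044]
 [ 0.9962 -0.0872 -0.0011]
 [-0.0014 -0.0043 -1.    ]]
turn [-0.0034  0.0007 -0.    ] shift [0.0011 0.0016 0.1018]
[0.59  0.265 0.055]
[283.9668 329.19  ]
[284.7028 271.3712]
[284.7285 200.8038]
[285.5762 120.5418]
```

View pics/w20.png

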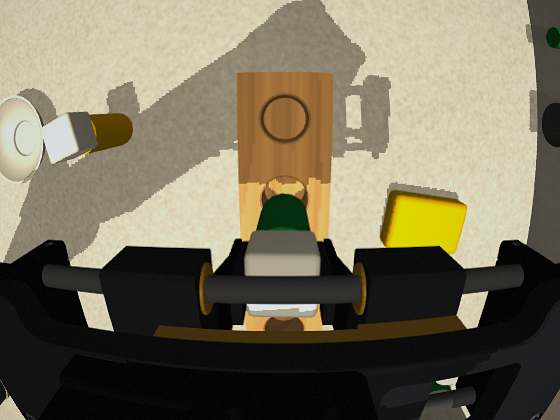

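View pics/j20.png

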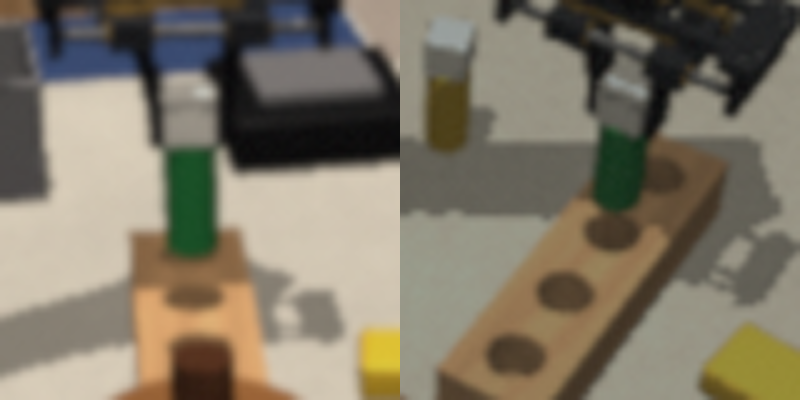

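```bash
python3 - <<'E'
from go import *
w=env.grab_frame('wrist')
u=np.array([np.cos(np.radians(84.7)),np.sin(np.radians(84.7))])
b=np.array([.5935,.2778]);print('bore3 far edge pred',proj(w,[*(b+u*.0205),.055],True))
b4=np.array([.6002,.3473])
for s in (1,-1): print('bore4 edge',proj(w,[*(b4+s*u*.0205),.055],True))
print('bore4 from seen centre',onz(w,(285,118),.055,True), 'far edge bore3 seen',onz(w,(285,177),.055,True)[:2]-u*.0205)
print('rack end corners',onz(w,(237,73),.055,True),onz(w,(333,73),.055,True))
cv2.imwrite('pics/w20z.png',cv2.resize(w['pixels'][60:260,220:350,::-1],None,fx=4,fy=3,interpolation=cv2.INTER_CUBIC))
E
```

```text
bore3 far edge pred [284.2159 178.0594]
bore4 edge [285.017  96.874]
bore4 edge [284.7248 144.9168]
bore4 from seen centre [0.6005 0.3498 0.055 ] far edge bore3 seen [0.5943 0.2787]
rack end corners [0.5637 0.3924 0.055 ] [0.6442 0.3855 0.055 ]
```

View pics/w20z.png

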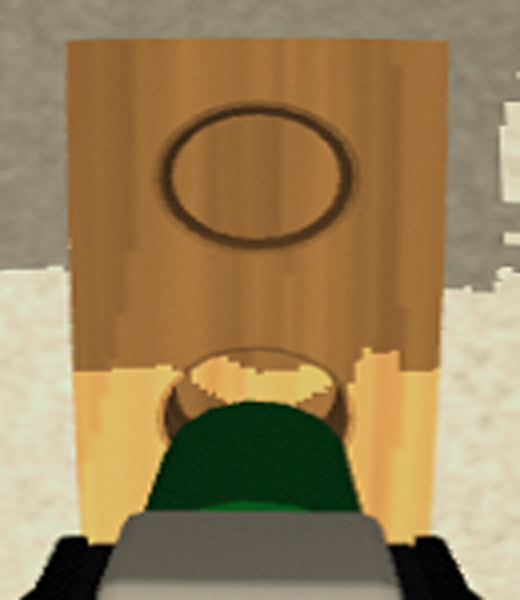

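```bash
python3 - <<'E'
from go import *
w=env.grab_frame('wrist');s=env.state();p=s['position'];R=s['eef_rot']
z0=p[2]-.0769
for r,dz in ((.018,.003),(.015,0)): print(proj(w,p+R[:,0]*r+np.array([0,0,z0+dz-p[2]]),True))
print('cap top near/far edges pred',[proj(w,p+R[:,0]*r+np.array([0,0,z0+.112-p[2]]),True) for r in (.017,-.017)])
E
```

```text
[282.8795 192.3422]
[282.8868 195.2527]
cap top near/far edges pred [array([282.2821, 253.7173]), array([282.2841, 317.9581])]
```

Relative to what this view shows, bore 3 is at about (0.5937,0.2790), and the bottle is centred in the grip. Correcting by 2 mm and starting the insertion.

>>> {"api": "drive_tool", "payload": {
  "increments": [
    [[-0.003,0,0,0.003,0.002,0.01,0],[-0.003,0,0,0.003,0.002,0.025,0],[-0.003,0,0,0.003,0.002,0.037,0],[-0.003,0,0,0.003,0.002,0.046,0],[-0.003,0,0,0.003,0.002,0.054,0],[-0.003,0,0,0.003,0.002,0.06,0],[-0.003,0,0,0.003,0.002,0.06,0]]
  ]
}}

```text
time_s: 32.5
position: [0.5947, 0.2797, 0.1193]
eef_rot: [[0.087, 0.996, -0.001], [0.996, -0.087, -0.001], [-0.001, -0.001, -1.0]]
ft_force: [-0.2, 0.0, -1.2]
width: 0.0338
```

```bash
python3 - <<'E'
from go import *
st();w=grab('wrist','w21');s=grab('side','s21');g=grab('scene','c_21')
inc((.5937,.2790,.087),down(np.radians(-5)))
cv2.imwrite('pics/j21.png',np.hstack([cv2.resize(f['pixels'][y0:y0+80,x0:x0+80,::-1],None,fx=5,fy=5,interpolation=cv2.INTER_CUBIC) for f,x0,y0 in ((s,250,130),(g,290,120))]))
E
```

```text
32.5 p [0.5947 0.2797 0.1193] w 0.0338 F [-0.2  0.  -1.2] q [-0.37  0.54 -0.19  1.67  0.12  0.94 -0.69]
[[ 0.0873  0.9962 -0.0012]
 [ 0.9962 -0.0873 -0.0007]
 [-0.0008 -0.0011 -1.    ]]
turn [-0.0003  0.0001 -0.0002] shift [-0.0013 -0.0014  0.0418]
```

View pics/j21.png

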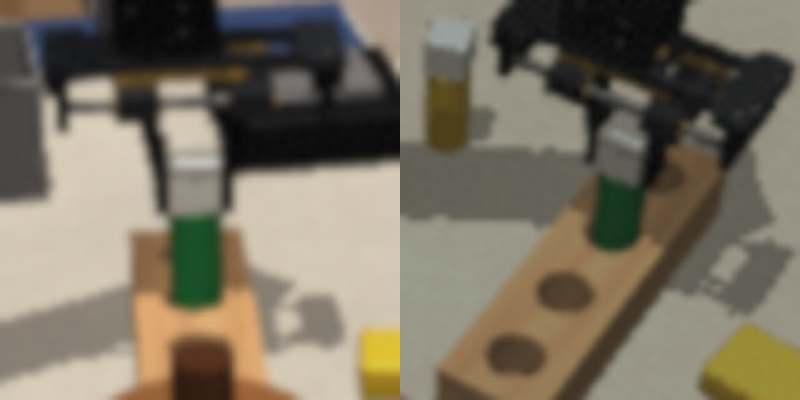

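The foot is already 12 mm inside the bore with no contact force. Going down.

>>> {"api": "drive_tool", "payload": {
  "increments": [
    [[0,0,0,-0.0005,-0.0007,0.01,0],[0,0,0,-0.0005,-0.0007,0.02,0],[0,0,0,-0.0005,-0.0007,0.03,0],[0,0,0,-0.0005,-0.0007,0.037,0],[0,0,0,-0.0005,-0.0007,0.04,0],[0,0,0,-0.0005,-0.0007,0.04,0]]
  ]
}}

```text
time_s: 33.25
position: [0.5945, 0.2795, 0.0878]
eef_rot: [[0.087, 0.996, -0.0], [0.996, -0.087, -0.0], [-0.0, -0.0, -1.0]]
ft_force: [1.0, 0.2, -0.5]
width: 0.0337
```

>>> {"api": "drive_tool", "payload": {
  "increments": [
    [[0,0,0,0,0,0.001,0.7],[0,0,0,0,0,0.001,0.7],[0,0,0,0,0,0.001,0.7],[0,0,0,0,0,0.001,0.7],[0,0,0,0,0,-0.02,0.7],[0,0,0,0,0,-0.06,0.8],[0,0,0,0,0,-0.1,0.8],[0,0,0,0,0,-0.14,0.8],[0,0,0,0,0,-0.16,0.8],[0,0,0,0,0,-0.16,0.8]]
  ]
}}

```text
time_s: 34.25
position: [0.596, 0.2805, 0.2198]
eef_rot: [[0.087, 0.996, 0.006], [0.996, -0.087, 0.003], [0.004, 0.006, -1.0]]
ft_force: [0.2, 0.1, 0.0]
width: 0.0695
```

```bash
python3 - <<'E'
from go import *
st();w=grab('wrist','w22');s=grab('side','s22');g=grab('scene','c_22')
cv2.imwrite('pics/w22z.png',cv2.resize(w['pixels'][60:260,40:350,::-1],None,fx=2.5,fy=2.5,interpolation=cv2.INTER_CUBIC))
E
```

```text
34.25 p [0.596  0.2805 0.2198] w 0.0695 F [0.2 0.1 0. ] q [-0.37  0.45 -0.2   1.58  0.09  1.12 -0.67]
[[ 0.0875  0.9962  0.006 ]
 [ 0.9962 -0.0875  0.003 ]
 [ 0.0036  0.0057 -1.    ]]
```

View pics/w22.png

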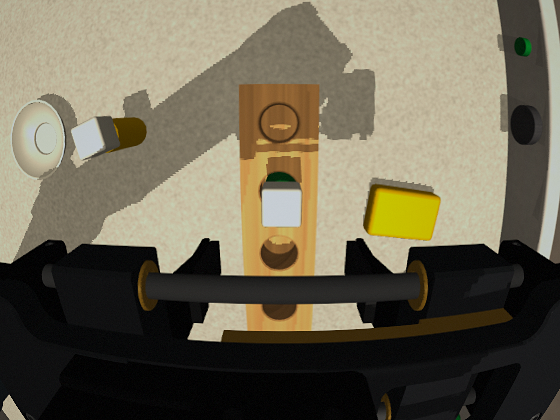

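View pics/c_22.png

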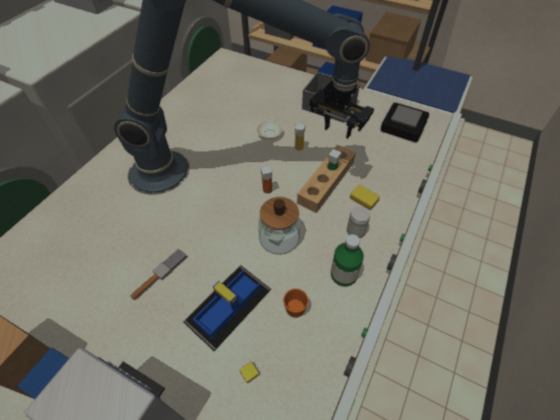

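Green stands in bore 3: the white cap is square-on at wrist (282,204). Next, yellow: measure and hover.

```bash
python3 - <<'E'
from go import *
w=env.grab_frame('wrist')
cv2.imwrite('pics/y.png',cv2.resize(w['pixels'][105:175,60:160,::-1],None,fx=6,fy=6,interpolation=cv2.INTER_CUBIC))
E
```

```text
(no output)
```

View pics/y.png

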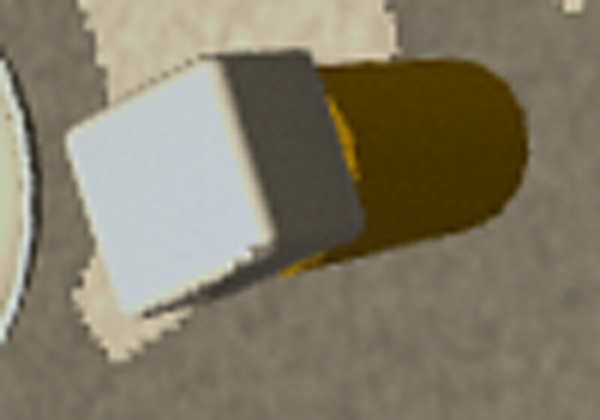

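```bash
python3 - <<'E'
from go import *
w=env.grab_frame('wrist')
P=np.array([onz(w,(60+x/6,105+y/6),.112,True)[:2] for x,y in ((68,138),(210,56),(275,240),(128,316))]);print(P.mean(0))
for i in range(4): e=P[(i+1)%4]-P[i];print(np.linalg.norm(e).round(4),np.degrees(np.arctan2(e[1],e[0])).round(1))
for h in (20,15,25): inc((*P.mean(0),.16),down(np.radians(h)))
E
```

```text
[0.4201 0.3605]
0.0308 13.9
0.0308 -75.8
0.0314 -166.3
0.0306 103.1
turn [-0.0035  0.0014 -0.5557] shift [ 0.0825 -0.2248  0.0685]
turn [-0.0035  0.0016 -0.4446] shift [ 0.0825 -0.2248  0.0685]
turn [-0.0036  0.0013 -0.6668] shift [ 0.0825 -0.2248  0.0685]
```

>>> {"api": "drive_tool", "payload": {
  "increments": [
    [[0,0,-0.1,0.02,-0.05,0,0.75],[0,0,-0.2,0.04,-0.11,0,0.75],[0,0,-0.3,0.06,-0.17,0,0.75],[0,0,-0.42,0.08,-0.215,0.02,0.75],[0,0,-0.42,0.0825,-0.225,0.05,0.75],[0,0,-0.42,0.0825,-0.225,0.068,0.75],[0,0,-0.42,0.0825,-0.225,0.068,0.75],[0,0,-0.42,0.0825,-0.225,0.068,0.75]]
  ]
}}

```text
time_s: 35.3
position: [0.4224, 0.3601, 0.1615]
eef_rot: [[-0.237, 0.971, 0.0], [0.971, 0.237, -0.001], [-0.001, -0.0, -1.0]]
ft_force: [-0.3, 0.1, 0.3]
width: 0.0654
```

```bash
python3 - <<'E'
from go import *
st();w=grab('wrist','w23')
cv2.imwrite('pics/w23z.png',cv2.resize(w['pixels'][180:280,220:350,::-1],None,fx=6,fy=6,interpolation=cv2.INTER_CUBIC))
E
```

```text
35.3 p [0.4224 0.3601 0.1615] w 0.0654 F [-0.3  0.1  0.3] q [-0.52  0.36 -0.32  1.87  0.14  0.93 -0.67]
[[-0.2375  0.9714  0.0001]
 [ 0.9714  0.2375 -0.0007]
 [-0.0007 -0.0001 -1.    ]]
```

View pics/w23z.png

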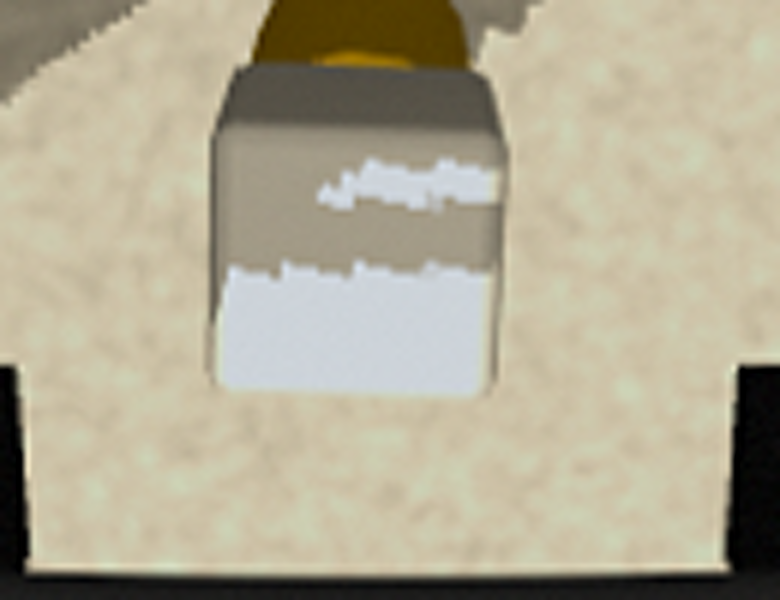

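```bash
python3 - <<'E'
from go import *
w=env.grab_frame('wrist');s=env.state()
P=np.array([onz(w,(220+x/6,180+y/6),.112,True) for x,y in ((214,130),(504,132),(495,396),(215,391))]);c=P.mean(0);print(c)
for i in range(4): e=P[(i+1)%4]-P[i];print(np.linalg.norm(e).round(4),np.degrees(np.arctan2(e[1],e[0])).round(1))
inc((c[0],c[1],.0775),down(np.radians(13)))
E
```

```text
[0.4205 0.3611 0.112 ]
0.033 13.3
0.0325 -77.0
0.0333 -167.3
0.0321 102.5
turn [ 0.002  -0.0006  0.0167] shift [ 0.001  -0.0027  0.1062]
```

Cap centre (0.4205,0.361), yaw 13°, sides 33 mm. Gripping.

>>> {"api": "drive_tool", "payload": {
  "increments": [
    [[0,0,0.015,0.001,-0.0025,0.03,0.75],[0,0,0.015,0.001,-0.0025,0.065,0.75],[0,0,0.015,0.001,-0.0025,0.095,0.75],[0,0,0.015,0.001,-0.0025,0.106,0.75],[0,0,0.015,0.001,-0.0025,0.106,0.75],[0,0,0.015,0.001,-0.0025,0.106,0],[0,0,0.015,0.001,-0.0025,0.106,0],[0,0,0.015,0.001,-0.0025,0.106,0],[0,0,0.015,0.001,-0.0025,0.106,0],[0,0,0.015,0.001,-0.0025,0.106,0],[0,0,0.015,0.001,-0.0025,0.106,0],[0,0,0.015,0.001,-0.0025,0.106,0]]
  ]
}}

```text
time_s: 36.6
position: [0.4191, 0.3616, 0.0775]
eef_rot: [[-0.229, 0.974, 0.001], [0.974, 0.229, 0.0], [0.0, 0.001, -1.0]]
ft_force: [-0.9, -0.8, 4.5]
width: 0.0338
```

```bash
python3 - <<'E'
from go import *
st()
inc((.6002,.349,.165),down(np.radians(-5)))
E
```

```text
36.6 p [0.4191 0.3616 0.0775] w 0.0338 F [-0.9 -0.8  4.5] q [-0.55  0.46 -0.3   1.95  0.19  0.76 -0.74]
[[-0.2286  0.9735  0.0008]
 [ 0.9735  0.2286  0.0005]
 [ 0.0003  0.0009 -1.    ]]
turn [ 0.0011 -0.0005  0.4048] shift [-0.067   0.2169 -0.1091]
```

>>> {"api": "drive_tool", "payload": {
  "increments": [
    [[0,0,0,0,0,-0.02,0],[0,0,0,0,0,-0.06,0],[0,0,0.05,0,0,-0.1,0],[0,0,0.15,-0.01,0.04,-0.115,0],[0,0,0.25,-0.03,0.09,-0.115,0],[0,0,0.33,-0.045,0.14,-0.115,0],[0,0,0.4,-0.06,0.185,-0.115,0],[0,0,0.405,-0.067,0.21,-0.115,0],[0,0,0.405,-0.067,0.217,-0.115,0],[0,0,0.405,-0.067,0.217,-0.115,0],[0,0,0.405,-0.067,0.217,-0.115,0]]
  ]
}}

```text
time_s: 37.7
position: [0.5981, 0.3497, 0.1686]
eef_rot: [[0.085, 0.996, -0.002], [0.996, -0.085, -0.0], [-0.0, -0.002, -1.0]]
ft_force: [-0.3, -0.0, -1.3]
width: 0.0335
```

```bash
python3 - <<'E'
from go import *
st();w=grab('wrist','w24');s=grab('side','s24');g=grab('scene','c_24')
inc((.6003,.349,.12),down(np.radians(-5)))
p=env.state()['position'];R=env.state()['eef_rot']
cv2.imwrite('pics/w24z.png',cv2.resize(w['pixels'][120:280,220:350,::-1],None,fx=4,fy=3.7,interpolation=cv2.INTER_CUBIC))
u=np.array([np.cos(np.radians(84.7)),np.sin(np.radians(84.7))]);b=np.array([.6003,.349])
o=np.array([220,120]);k=np.array([4,3.7])
print('bore far edge',(proj(w,[*(b+u*.0205),.055],True)-o)*k,'rack end',(proj(w,[*(b+u*.040),.055],True)-o)*k)
print('foot far',(proj(w,p+R[:,0]*.018+np.array([0,0,-.0775+.003]),True)-o)*k)
print('capfar',(proj(w,p+R[:,0]*.017+np.array([0,0,-.0775+.112]),True)-o)*k)
cv2.imwrite('pics/j24.png',np.hstack([cv2.resize(f['pixels'][y0:y0+80,x0:x0+80,::-1],None,fx=5,fy=5,interpolation=cv2.INTER_CUBIC) for f,x0,y0 in ((s,250,130),(g,290,110))]))
E
```

```text
37.7 p [0.5981 0.3497 0.1686] w 0.0335 F [-0.3 -0.  -1.3] q [-0.45  0.55 -0.2   1.53  0.12  1.07 -0.77]
[[ 0.0852  0.9964 -0.0019]
 [ 0.9964 -0.0852 -0.    ]
 [-0.0002 -0.0019 -1.    ]]
turn [-0.0005 -0.0001  0.0023] shift [-0.0005  0.0022  0.0616]
bore far edge [262.1806 220.5291] rack end [263.0204 138.1056]
foot far [253.3546 268.9337]
capfar [252.709  496.7872]
```

View pics/w24z.png

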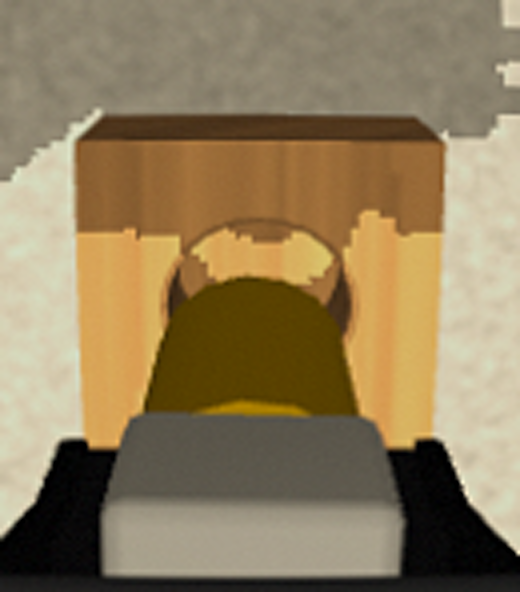

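View pics/j24.png

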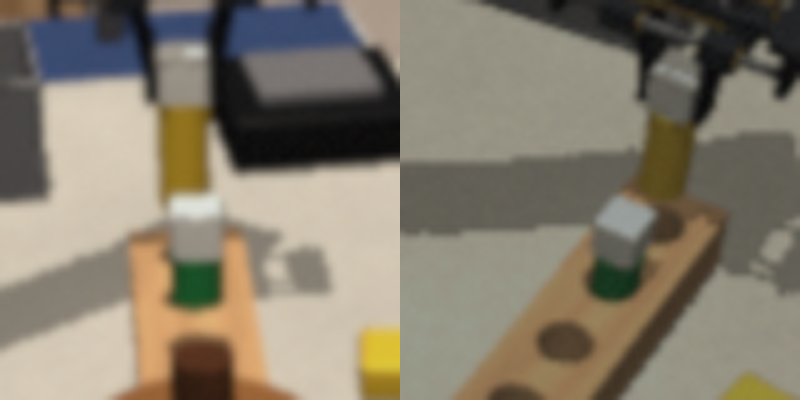

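The bore matches the prediction within 1 px. Correcting about 1.6 mm across and inserting.

>>> {"api": "drive_tool", "payload": {
  "increments": [
    [[0,0,0,0.0005,0.002,0.01,0],[0,0,0,0.0005,0.002,0.025,0],[0,0,0,0.0005,0.002,0.037,0],[0,0,0,0.0005,0.002,0.046,0],[0,0,0,0.0005,0.002,0.054,0],[0,0,0,0.0005,0.002,0.06,0],[0,0,0,0.0005,0.002,0.06,0]]
  ]
}}

```text
time_s: 38.55
position: [0.6013, 0.3488, 0.1201]
eef_rot: [[0.087, 0.996, -0.001], [0.996, -0.087, -0.001], [-0.001, -0.001, -1.0]]
ft_force: [0.1, -0.0, -0.7]
width: 0.034
```

>>> {"api": "drive_tool", "payload": {
  "increments": [
    [[0,0,0,0,-0.001,0.01,0],[0,0,0,0,-0.001,0.02,0],[0,0,0,0,-0.001,0.03,0],[0,0,0,0,-0.001,0.037,0],[0,0,0,0,-0.001,0.04,0],[0,0,0,0,-0.001,0.04,0]]
  ]
}}

```text
time_s: 39.15
position: [0.6007, 0.349, 0.0885]
eef_rot: [[0.087, 0.996, -0.0], [0.996, -0.087, -0.0], [-0.0, -0.0, -1.0]]
ft_force: [0.5, -0.6, -1.0]
width: 0.0339
```

Free of contact and 1 mm above the bore floor. Releasing and rising.

>>> {"api": "drive_tool", "payload": {
  "increments": [
    [[0,0,0,0,0,0.001,0.7],[0,0,0,0,0,0.001,0.7],[0,0,0,0,0,0.001,0.7],[0,0,0,0,0,0.001,0.7],[0,0,0,0,0,-0.02,0.7],[0,0,0,0,0,-0.06,0.8],[0,0,0,0,0,-0.1,0.8],[0,0,0,0,0,-0.15,0.8],[0,0,0,0,0,-0.18,0.8]]
  ]
}}

```text
time_s: 40.05
position: [0.6019, 0.3501, 0.2384]
eef_rot: [[0.087, 0.996, 0.005], [0.996, -0.087, 0.003], [0.004, 0.005, -1.0]]
ft_force: [0.5, 0.7, 0.3]
width: 0.0693
```

```bash
python3 - <<'E'
from go import *
st();g=grab('scene','c_25');s=grab('side','s25')
inc((.4168,.108,.17),down(np.radians(-45)))
inc((.4168,.108,.17),down(np.radians(45)))
E
```

```text
40.05 p [0.6019 0.3501 0.2384] w 0.0693 F [0.5 0.7 0.3] q [-0.45  0.5  -0.21  1.45  0.11  1.19 -0.76]
[[ 0.0873  0.9962  0.0053]
 [ 0.9962 -0.0873  0.0035]
 [ 0.0039  0.005  -1.    ]]
turn [ 0.0076 -0.0121  0.8885] shift [-0.3233 -0.2061  0.0835]
turn [ 0.0141 -0.0032 -1.1115] shift [-0.3233 -0.2061  0.0835]
```

View pics/c_25.png

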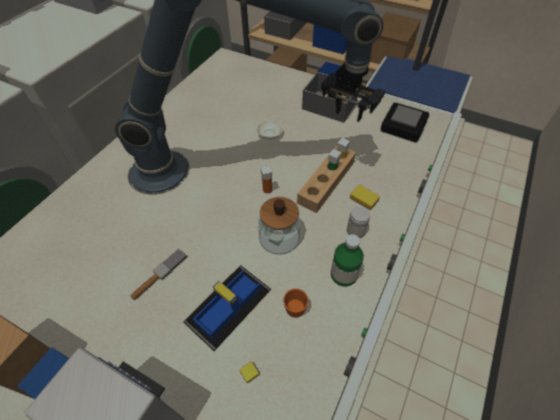

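Yellow is in bore 4. Now red: moving to the hover.

>>> {"api": "drive_tool", "payload": {
  "increments": [
    [[0,0,0.1,-0.05,-0.03,0,0.75],[0,0,0.22,-0.1,-0.06,0,0.75],[0,0,0.34,-0.15,-0.09,0,0.75],[0,0,0.46,-0.2,-0.12,0,0.75],[0,0,0.58,-0.25,-0.155,0,0.75],[0,0,0.7,-0.29,-0.185,0.02,0.75],[0,0,0.82,-0.323,-0.206,0.05,0.75],[0,0,0.888,-0.323,-0.206,0.083,0.75],[0,0,0.888,-0.323,-0.206,0.083,0.75],[0,0,0.888,-0.323,-0.206,0.083,0.75]]
  ]
}}

```text
time_s: 41.15
position: [0.4145, 0.1066, 0.1672]
eef_rot: [[0.705, 0.709, 0.0], [0.709, -0.705, 0.0], [0.0, 0.0, -1.0]]
ft_force: [0.3, -0.2, -0.2]
width: 0.0653
```

```bash
python3 - <<'E'
from go import *
st();w=grab('wrist','w26')
cv2.imwrite('pics/w26z.png',cv2.resize(w['pixels'][180:280,220:350,::-1],None,fx=6,fy=6,interpolation=cv2.INTER_CUBIC))
E
```

```text
41.15 p [0.4145 0.1066 0.1672] w 0.0653 F [ 0.3 -0.2 -0.2] q [-0.28  0.13 -0.07  2.15  0.01  0.86 -1.15]
[[ 0.7055  0.7087  0.0004]
 [ 0.7087 -0.7055  0.0003]
 [ 0.0005  0.0001 -1.    ]]
```

View pics/w26z.png

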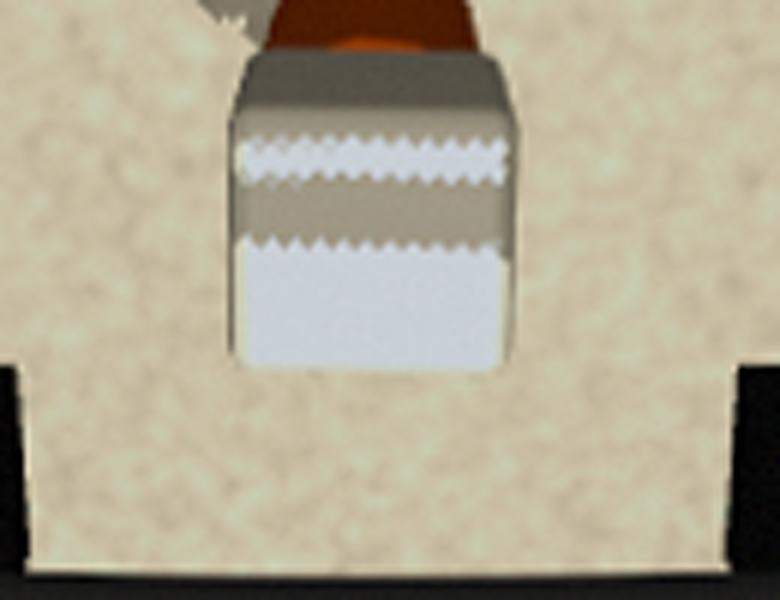

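View pics/w26.png

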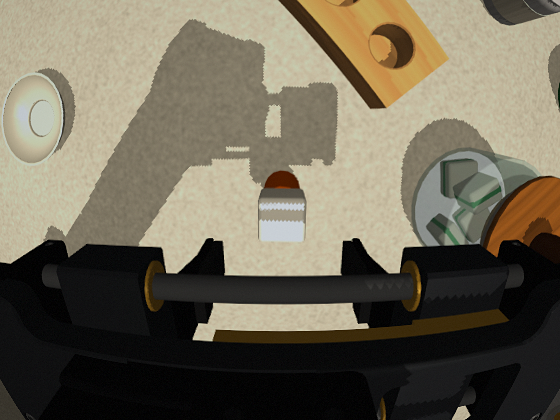

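```bash
python3 - <<'E'
from go import *
w=env.grab_frame('wrist');s=env.state()
P=np.array([onz(w,(220+x/6,180+y/6),.112,True) for x,y in ((232,107),(516,107),(506,370),(237,368))]);c=P.mean(0);print(c)
for i in range(4): e=P[(i+1)%4]-P[i];print(np.linalg.norm(e).round(4),np.degrees(np.arctan2(e[1],e[0])).round(1))
inc((c[0],c[1],.0775),down(np.radians(-45)))
E
```

```text
[0.4168 0.1086 0.112 ]
0.033 -44.8
0.0329 -135.7
0.0326 134.7
0.0327 45.0
turn [ 0.0014 -0.0031  0.0029] shift [ 0.0023 -0.0003  0.113 ]
```

>>> {"api": "drive_tool", "payload": {
  "increments": [
    [[0,0,0,0.0025,0,0.03,0.75],[0,0,0,0.0025,0,0.065,0.75],[0,0,0,0.0025,0,0.1,0.75],[0,0,0,0.0025,0,0.113,0.75],[0,0,0,0.0025,0,0.113,0.75],[0,0,0,0.0025,0,0.113,0],[0,0,0,0.0025,0,0.113,0],[0,0,0,0.0025,0,0.113,0],[0,0,0,0.0025,0,0.113,0],[0,0,0,0.0025,0,0.113,0],[0,0,0,0.0025,0,0.113,0],[0,0,0,0.0025,0,0.113,0]]
  ]
}}

```text
time_s: 42.45
position: [0.4159, 0.1078, 0.0767]
eef_rot: [[0.707, 0.708, 0.001], [0.708, -0.707, 0.0], [0.001, 0.0, -1.0]]
ft_force: [-0.8, 0.6, 5.5]
width: 0.0337
```

```bash
python3 - <<'E'
from go import *
st()
inc((.5879,.2092,.168),down(np.radians(-5)))
E
```

```text
42.45 p [0.4159 0.1078 0.0767] w 0.0337 F [-0.8  0.6  5.5] q [-0.29  0.28 -0.07  2.23  0.03  0.63 -1.17]
[[ 0.7067  0.7075  0.0009]
 [ 0.7075 -0.7067  0.0004]
 [ 0.0009  0.0004 -1.    ]]
turn [ 0.0009 -0.0009 -0.8882] shift [ 0.2417  0.0626 -0.1139]
```

>>> {"api": "drive_tool", "payload": {
  "increments": [
    [[0,0,0,0,0,-0.02,0],[0,0,0,0,0,-0.06,0],[0,0,-0.1,0.01,0,-0.1,0],[0,0,-0.25,0.06,0.015,-0.118,0],[0,0,-0.4,0.11,0.03,-0.118,0],[0,0,-0.55,0.16,0.04,-0.118,0],[0,0,-0.7,0.205,0.053,-0.118,0],[0,0,-0.82,0.23,0.06,-0.118,0],[0,0,-0.888,0.242,0.063,-0.118,0],[0,0,-0.888,0.242,0.063,-0.118,0],[0,0,-0.888,0.242,0.063,-0.118,0]]
  ]
}}

```text
time_s: 43.55
position: [0.5872, 0.2083, 0.1698]
eef_rot: [[0.089, 0.996, -0.002], [0.996, -0.089, -0.001], [-0.001, -0.002, -1.0]]
ft_force: [-0.1, 0.2, -1.4]
width: 0.034
```

```bash
python3 - <<'E'
from go import *
w=grab('wrist','w27');s=grab('side','s27');g=grab('scene','c_27');st()
b=np.array([.5879,.2092])
inc((*b,.12),down(np.radians(-5)))
p=env.state()['position'];R=env.state()['eef_rot']
cv2.imwrite('pics/w27z.png',cv2.resize(w['pixels'][120:280,220:350,::-1],None,fx=4,fy=3.7,interpolation=cv2.INTER_CUBIC))
u=np.array([np.cos(np.radians(84.7)),np.sin(np.radians(84.7))])
o=np.array([220,120]);k=np.array([4,3.7])
print('bore far edge',(proj(w,[*(b+u*.0205),.055],True)-o)*k)
print('foot far',(proj(w,p+R[:,0]*.018+np.array([0,0,-.0767+.003]),True)-o)*k)
print('capfar',(proj(w,p+R[:,0]*.017+np.array([0,0,-.0767+.112]),True)-o)*k)
cv2.imwrite('pics/j27.png',np.hstack([cv2.resize(f['pixels'][y0:y0+80,x0:x0+80,::-1],None,fx=5,fy=5,interpolation=cv2.INTER_CUBIC) for f,x0,y0 in ((s,250,130),(g,280,130))]))
E
```

```text
43.7 p [0.5873 0.2083 0.1706] w 0.034 F [-0.5  0.8 -1.1] q [-0.27  0.44 -0.18  1.71  0.09  1.   -0.58]
[[ 0.0882  0.9961 -0.0004]
 [ 0.9961 -0.0882 -0.0006]
 [-0.0007 -0.0003 -1.    ]]
turn [-0.0004  0.0009 -0.0013] shift [0.0012 0.0007 0.0632]
bore far edge [253.8222 212.9804]
foot far [250.5375 269.1048]
capfar [248.0162 499.4433]
```

View pics/w27z.png

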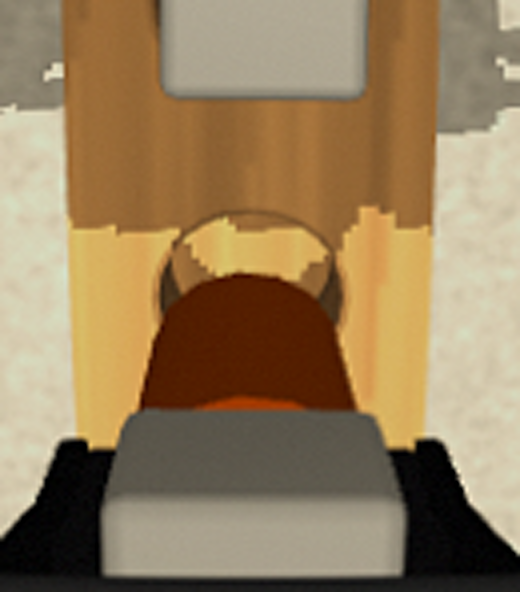

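View pics/j27.png

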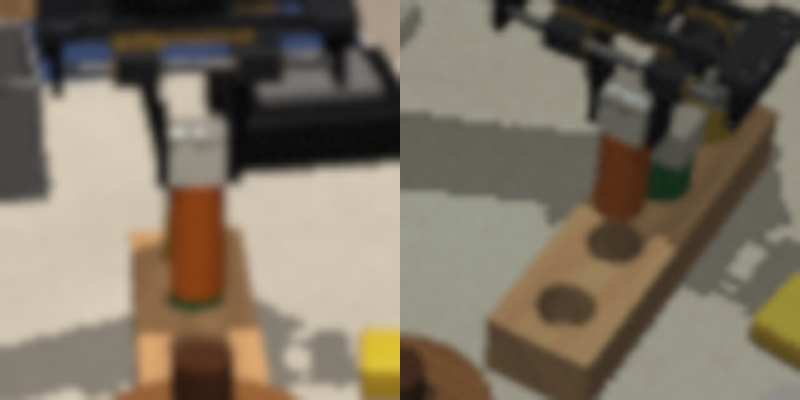

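Aligned within 1 mm (bore edge seen at 211, predicted 213). Inserting red into bore 2.

>>> {"api": "drive_tool", "payload": {
  "increments": [
    [[0,0,0,0.0015,0.0007,0.01,0],[0,0,0,0.0015,0.0007,0.025,0],[0,0,0,0.0015,0.0007,0.037,0],[0,0,0,0.0015,0.0007,0.048,0],[0,0,0,0.0015,0.0007,0.056,0],[0,0,0,0.0015,0.0007,0.063,0],[0,0,0,0.0015,0.0007,0.063,0]]
  ]
}}

```text
time_s: 44.4
position: [0.5882, 0.2098, 0.1192]
eef_rot: [[0.087, 0.996, -0.001], [0.996, -0.087, -0.001], [-0.001, -0.001, -1.0]]
ft_force: [0.6, -0.0, -0.9]
width: 0.0336
```

>>> {"api": "drive_tool", "payload": {
  "increments": [
    [[0,0,0,0,0,0.01,0],[0,0,0,0,0,0.02,0],[0,0,0,0,0,0.03,0],[0,0,0,0,0,0.037,0],[0,0,0,0,0,0.04,0],[0,0,0,0,0,0.04,0]]
  ]
}}

```text
time_s: 45.0
position: [0.5885, 0.21, 0.0878]
eef_rot: [[0.087, 0.996, -0.001], [0.996, -0.087, -0.0], [-0.0, -0.001, -1.0]]
ft_force: [-0.3, 0.2, -0.3]
width: 0.034
```

>>> {"api": "drive_tool", "payload": {
  "increments": [
    [[0,0,0,0,0,0.001,0.7],[0,0,0,0,0,0.001,0.7],[0,0,0,0,0,0.001,0.7],[0,0,0,0,0,0.001,0.7],[0,0,0,0,0,-0.02,0.7],[0,0,0,0,0,-0.06,0.8],[0,0,0,0,0,-0.11,0.8],[0,0,0,0,0,-0.17,0.8],[0,0,0,0,0,-0.23,0.8],[0,0,0,0,0,-0.28,0.8],[0,0,0,0,0,-0.28,0.8]]
  ]
}}

```text
time_s: 46.1
position: [0.5915, 0.2115, 0.32]
eef_rot: [[0.087, 0.996, 0.013], [0.996, -0.087, 0.005], [0.006, 0.012, -1.0]]
ft_force: [0.5, 0.6, 1.2]
width: 0.0696
```

```bash
python3 - <<'E'
from go import *
w=grab('wrist','w28');s=grab('side','s28');g=grab('scene','c_28');st()
cv2.imwrite('pics/j28.png',np.hstack([cv2.resize(f['pixels'][y0:y0+140,x0:x0+100,::-1],None,fx=4,fy=4,interpolation=cv2.INTER_CUBIC) for f,x0,y0 in ((s,250,145),(g,250,120))]))
E
```

```text
46.25 p [0.5882 0.2098 0.3117] w 0.0701 F [-0.2 -0.9 -0.3] q [-0.27  0.33 -0.19  1.53  0.06  1.28 -0.55]
[[ 0.0873  0.9962 -0.0006]
 [ 0.9962 -0.0873 -0.0005]
 [-0.0006 -0.0006 -1.    ]]
```

View pics/j28.png

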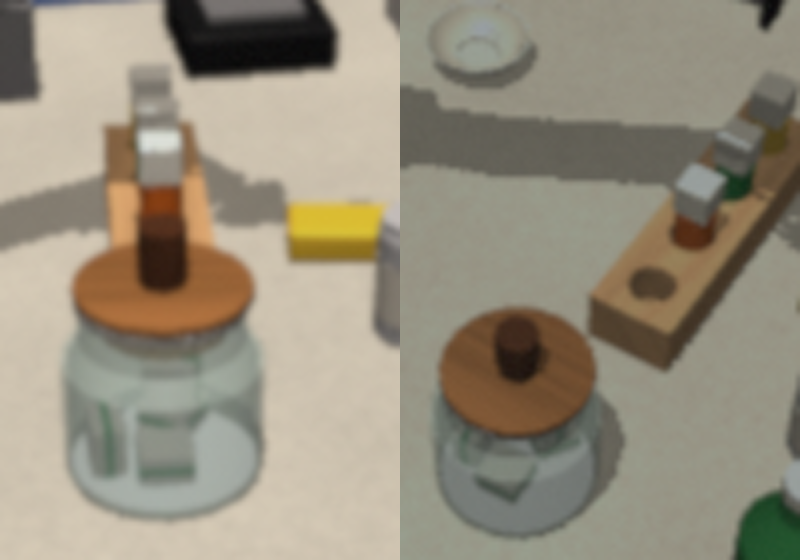

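View pics/w28.png

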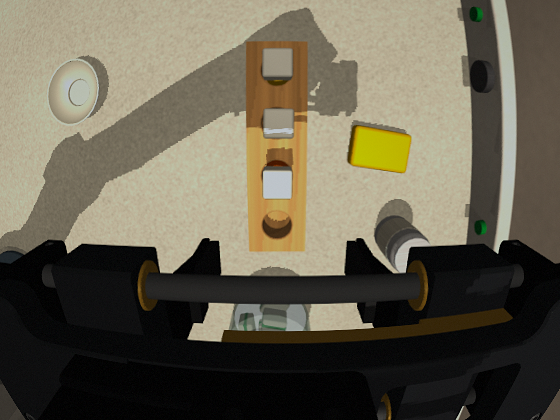

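View pics/c_28.png

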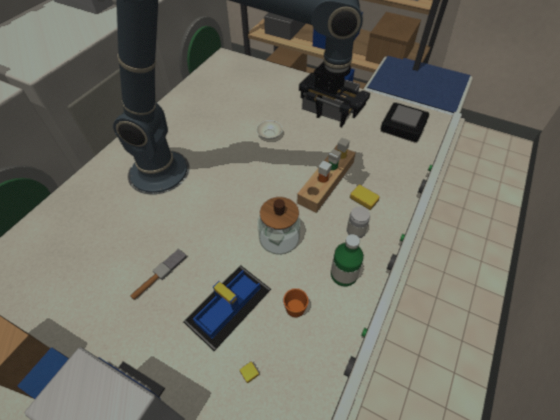

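View pics/s28.png

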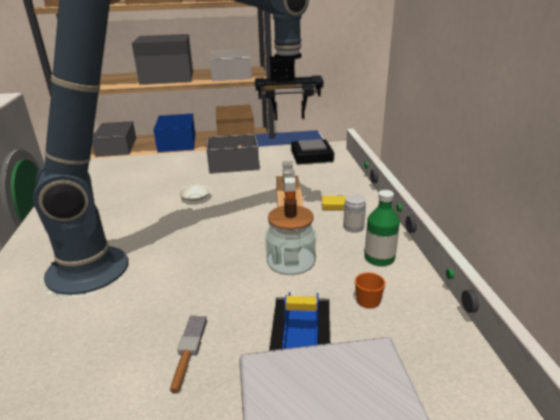

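Everything appears in place: the three bottles stand in bores 2–4, the jar is closed, and the tray is on the mat. Final numeric check of stopper height and tablet count before handing in.

```bash
python3 - <<'E'
from go import *
s=env.grab_frame('side');g=env.grab_frame('scene')
for f,n,(x0,y0) in ((s,'ks',(265,190)),(g,'kg',(255,190))):
    cv2.imwrite('pics/'+n+'.png',cv2.resize(f['pixels'][y0:y0+50,x0:x0+50,::-1],None,fx=8,fy=8,interpolation=cv2.INTER_CUBIC))
a=cv2.imread('pics/w26.png');b=cv2.resize(a[130:270,390:560],None,fx=4,fy=4,interpolation=cv2.INTER_CUBIC);cv2.imwrite('pics/t.png',b)
k=np.hstack([cv2.imread('pics/ks.png'),cv2.imread('pics/kg.png')]);cv2.imwrite('pics/k.png',k)
for f,(x0,y0) in ((s,(265,190)),(g,(255,190))): print('pred knob top centre',(proj(f,(.552,-.052,.184))-[x0,y0])*8)
E
```

```text
pred knob top centre [204.1453  85.1895]
pred knob top centre [189.196  106.8621]
```

View pics/t.png

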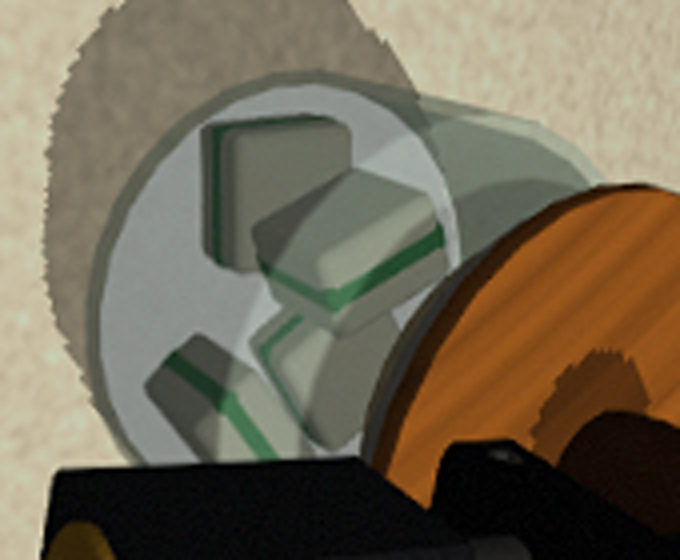

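View pics/k.png

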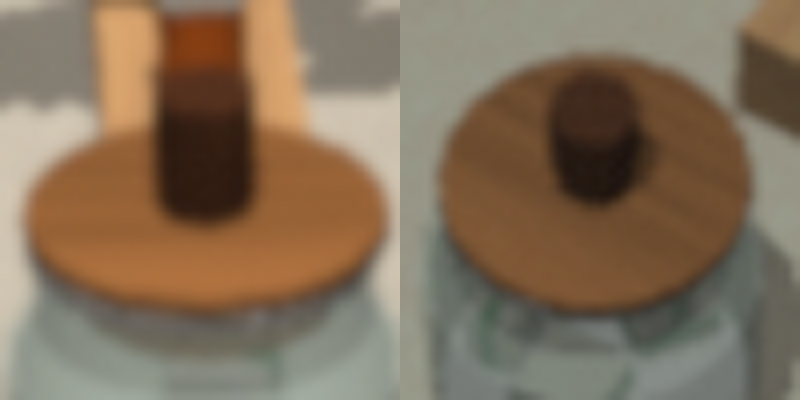

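Four tablets are visible in the jar. The knob top sits at (204,88) and (193,107), with (204,85) and (189,107) predicted for fully home, so it agrees within 0.5 px of the camera image. Handing in.

```bash
python3 - <<'E'
from go import *
print(env.sign_off());st()
E
```

```text
the job is handed in; nothing more can be done
None
the job is handed in; nothing more can be done
```

The laundry counter is restocked and I've handed the job in. I stopped at about 46 s of the 210 s allowed; sign-off gives no verdict.

**What I did**
- I set the stopper aside on the counter and tipped the tray to about 36° over the jar until its four tablets had slid in.
- I then put the empty tray flat on its mat and closed the jar. The tray went back before the jar was closed, because the gripper had to let go of the tray to pick up the stopper.
- The stopper was knocked about 3 cm aside during the pour, so I measured its position again before picking it up.
- Only three bottles were in view. The red, green and yellow ones stand upright in bores 2, 3 and 4.

**What the last checks showed**
- **Tablets:** all four are visible in the closed jar, and none are left in the tray or on the counter.
- **Stopper:** it met the rim at exactly the height expected for fully home, and the knob appears within about half a pixel of its predicted place in both fixed cameras.
- **Bottles:** each went in with no contact force, and their caps look square from above.
- **Other things:** the bystanders and the yellow look-alike block have not moved in the last pictures.

**One disagreement:** wrist-camera estimates of the jar and bores differed by a few millimetres (about 2 mm for the bores, up to 6 mm for the jar). I aligned the stopper using the two fixed cameras, and each bottle using the bore seen in that same wrist picture. No check failed.

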